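# Check the depth of a reamed bore

### The arm

A 6-joint arm with a two-finger parallel gripper is mounted at the origin on the work surface. World frame = base frame: x ahead of the robot, y to its left, z up, the work surface at z = 0. Lengths are in mm, angles in rad, forces in N, time in s.
With the tool pointing down it reaches from about 350 to 975 mm from the base axis. Payload 7.1 kg.
Tool frame: the origin (TCP) lies between the finger pads; the fingertips stand 14 mm ahead of it and the grasp point (between the pads) lies 5 mm behind it; z points along the fingers, y is the direction in which the jaws open and shut (so a half turn about z gives the same grasp; the last joint's range is limited). The gripper opens to 88 mm and grips with 3 to 60 N. Pads are 20 mm wide; open, the fingers measure 115 mm over their backs; the gripper's body (75 mm by 178 mm) begins 61 mm behind the grasp point.
Start: joints at [1.325, 0.423, 1.63, -0, 1.089, -0.019], TCP at [140.507, 608.985, 236.675] pointing down, gripper open.
Joint ranges: [-3, 3], [-0.9, 2.11], [0.09, 2.58], [-1.31, 4.45], [0.11, 2.69], [-2.54, 2.54]. Speed limits (rad/s): [2.39, 2.39, 3.01, 3.14, 3.14, 3.14].

### API

Orientations are given as a rotation vector (axis times angle).
In Python, from workcell import get_obs, get_image, calibration, close_job, regions_of, place_of gives the robot as it stands.
- The arm moves only by the tool move_arm, never from a script. Its argument "deltas" is a list of rows, each a list of 5 numbers: the closure in counts, from 0 (fully open) to 255 (shut), then the shift along the tool's x, y, z in m, then the turn about the tool's z in rad. In form: [[grip, x, y, z, roll], ...]. A call has 1 to 5 rows; each row is the pose to reach, as a shift and turn from the pose commanded when the call began, along the tool's axes at that moment; what a row does not reach only later rows make up. A row lasts 1/12 s, in which the tool goes at most 41.7 mm and 7.16 degrees, less where a joint would pass 70% of its speed; a pose out of reach is approached as far as the arm can. A call with a gripper value outside its range is refused whole. The fingers move at their own pace and stop on an object; the grip force is fixed at half the most. Time passes only in rows, so rows that repeat a pose let the fingers close. It gives the time, the measured TCP pose, the force and the opening at its end, in the units of the state.
- get_obs(): the state, without advancing time (a new reading comes with each control period).
- get_image(name): name is "scene" or "top" or "wrist"; returns the picture (400x640x3 uint8, blue, green, red); there is no depth.
- calibration(name): a dict with "intrinsics" (3x3 intrinsics, pixels), "distortion" ([k1, k2, p1, p2, k3] as OpenCV has them; the pictures are not rectified), "world_to_cam" (4x4, takes a point from world to camera coordinates); the wrist camera has in their place "hand_eye" (4x4, takes a point from camera to tool coordinates, whose origin is the TCP and whose axes are the flange's). Camera axes: x right, y down, z forward; pixel columns grow to the right and rows downward; lengths in mm; the calibration is good to about 2 mm. A picture is of the moment at which its call begins: read the wrist's pose just before it. calibration takes no time and is no camera call.
- close_job(): hands the job in, once; it reports no verdict.
Trained networks look in the newest picture that a camera, given by its name, has taken for a name from the list of things; names that differ only in an ending like _2 or _b are one class to them, and where a whole thing is asked for, a point or a joint stands for the part that bears it (a point fixed in the world has none). Each returns a list of dicts, best first, with "conf" (0 to 1); they miss things now and then, are a little off and sometimes report something else, mostly with a low value. They report only what shows in the picture. A call takes as long as a camera call.
- regions_of(camera, name): "region" (400x640 bool, what is visible of it).
- place_of(camera, name): "location" ([x, y, z] in mm, in world coordinates, good to about 4 mm: a listed point, or the origin of a listed thing).
The state is a dict: "t": time; "qpos": joint angles; "qvel": joint speeds; "joint_torque": joint torques, N m; "ee_pos": TCP position; "orientation": TCP orientation; "ft_force": force on the tool from outside, world axes, zero at the start; "moment": the same for the moment, N m; "width": finger opening in mm.
Only numpy, scipy, OpenCV 4.12 (cv2) and the standard library are available. Lean on these libraries where they do the work, as an engineer would, in place of code of your own. Each camera call takes 0.05 s, during which the arm holds its last target.

### The job

Draw the plug gauge straight up out of the bore in the block that the drill vice holds, and hang it upright in the empty middle notch of the wooden gauge rack. Then take the depth gauge off its stand and set it on the block with its plunger down that bore and its foot bar flat on the top face, lengthways along the block. Finish while still holding it there, gripped and pressed down lightly, about 10 N, so that the reading can be taken; leave everything else as it lies.

Things in the scene. Friction and masses are not known exactly. Their poses are not given: they have to be found in the camera images.
- vice: grey cast drill vice, fixed to the bench for the job; base 210 long (x, screw and T-bar towards -x, reaching 140 from the origin) and 90 wide, with lugs 130 over all in y; jaws lie along y, jaw tops 72 high. Origin: middle of its underside, z up.
- block: aluminium workpiece clamped in the vice, cannot move: 40 (x) by 90 (y, its length, along the jaws) by 50 (z). Origin: centre of its underside, which lies 38 above the bench, so its top face is 88 above the bench and 16 above the jaw tops. The bore lies 14 towards +y from the middle of the top face, with scribed centre lines; the two tiny dark dots towards -y are only marks.
- bore_mouth (a point): centre of the bore's mouth, level with the block's top face; axes as the block's. Bore: upright, blind, 15 wide, 24 deep, with a flat floor.
- plug: plug gauge, starts in the bore, about 100 g (hidden, 70 to 130 g): bright gauging end 14 in diameter and 20 long, then a round dark knurled handle 24 in diameter and 60 long. Origin: middle of the gauging end's bottom face; z along its axis towards the handle's top (80). It stands with the handle's shoulder on the block's top face, loose enough to be drawn by hand.
- plug_shoulder (a point): on the plug gauge's axis, 20 above its origin, at the flat shoulder under the handle; axes as the plug's.
- rack: beech gauge rack, fixed: 50 (x) by 170 (y), top 60 above the bench, top board 15 thick. Origin: middle of its underside. Three notches 17 wide, at y = -60, 0 and +60, run through the top board and are open to the rack's -x side: from the front edge x = -25 to the closed end x = +5. The outer two hold other plug gauges, the middle one is empty.
- notch (a point): where the plug gauge's axis belongs in the empty middle notch, level with the rack's top, 5 towards -x from the rack's middle; axes as the rack's. Below the top board there is free room 45 high. The plug's 14 end goes down (or in from -x) into the 17 notch until the handle's shoulder rests on the top.
- stand: beech stand of the depth gauge, fixed: 60 (x) by 110 (y) by 45 high with an upright through hole 17 wide in its middle. Origin: middle of its underside.
- gauge: digital depth gauge, 200 to 270 g, starts standing on its stand, plunger hanging in the hole. Steel foot bar 20 (x) by 80 (y, its length) by 10 high; a stem; a dark housing 24 (x) by 46 (y) from 34 to 94 above the foot's underside, small display on its -x face; a spindle cap up to 103. Origin: middle of the foot's underside, z up. Either way round will do on the block.
- gauge_grip (a point): where to grip the depth gauge, from above: on its axis, 68 above the foot's underside, between the housing's flat sides that face +y and -y, 46 apart; axes as the gauge's.
- plunger (a joint): travel of the gauge's round-ended plunger (5 in diameter) into the gauge, m: 0 with the tip 30 below the foot's underside, up to 0.025. A soft spring pushes it out with 0.9 N at 0 and 60 N per metre more. With the foot seated over the bore it reads 0.006.
- plug_small: another plug gauge, 10 diameter, same handle, hanging in an outer notch (y = -60) of the rack; origin at the bottom of its gauging end, 20 below the rack's top. Leave alone.
- plug_big: another plug gauge, 15 diameter, same handle, hanging in the other outer notch (y = +60); origin as the others. Leave alone.
- hammer: hammer with wooden handle, 280 long (x, head at +x), lying flat, 26 high; origin: middle of its length, on the bench. Leave alone.
- flat_file: flat file with wooden handle, 320 long along x, 25 high, lying flat; origin: 150 from the handle's end, on the bench. Leave alone.
- slim_file: slimmer file with wooden handle, 290 long along x, 25 high, lying flat; origin: 150 from the handle's end, on the bench. Leave alone.
- try_square: steel try square lying flat: stock 120 (x) by 22 by 16 high, blade 28 wide reaching 169 towards +y from x = -46; origin: middle of the stock, on the bench. Leave alone.
- bottle: clear drinks bottle, 62 diameter, 200 tall, standing; origin: middle of its underside. Leave alone.
- hacksaw: hacksaw lying flat, about 430 long (x, handle at -x) and 105 wide (from -7 to +91 in y), 24 high; origin on the bench under its blade. Leave alone.

How it is judged (in metres and radians):
On the way, in this order (a step that is already met when the one before it is completed fails the run):
1. the plug gauge hangs upright in the empty notch of the rack, let go (horizontal distance between plug_shoulder and notch below 0.01 m and z of plug_shoulder in the frame of notch between -0.002 and 0.002 m and angle between plug's own z axis and vertical below 0.09 rad and contact force between the fingers and plug below 0.05 N and contact force between plug and rack above 0.3 N), for 0.2 s.
2. the depth gauge is lifted clear of its stand in the gripper (contact force between the fingers and gauge above 1 N and z of gauge in the frame of stand above 0.08 m), for 0.1 s.
At the end, for the whole second after the job is handed in: depth gauge still gripped and at rest on the block: centre 6 mm from the bore, foot flat (1 mm, 1.7 deg), bar along the block (7 deg), plunger pushed in 4.5-8.5 mm, pressed with 4-25 N; plug gauge hanging free in the middle notch, shoulder down (2 mm), upright (5 deg), within 10 mm (all of step 1 and horizontal distance between gauge and bore_mouth below 0.006 m and z of gauge in the frame of bore_mouth between -0.002 and 0.001 m and value of joint plunger between 0.0045 and 0.0085 m and angle between gauge's own z axis and vertical below 0.03 rad and angle between the y axis of gauge and the y axis of block, either way round below 0.12 rad and contact force between gauge and block between 4 and 25 N and contact force between the fingers and gauge above 3 N and linear speed of gauge below 0.01 m/s); the arm keeps its last pose, push and grip.
It fails at once if one of the things to be left alone is moved by more than 20 mm (distance of any of plug_small, plug_big, hammer, flat_file, slim_file, try_square, bottle, hacksaw from where it was at the start of the episode above 0.02 m).
It fails at once if the depth gauge is rammed onto the block (over 80 N) (contact force between gauge and block above 80 N).
It fails at once if the plug gauge or the depth gauge is tipped over or dropped on its side (angle between any of plug, gauge's own z axis and vertical above 0.8 rad).
It also fails if it takes over 61 s, if anything falls off the work surface, if the arm or the gripper's body presses on something with over 40 N, if the wrist force passes 120 N, or if a joint passes its speed limit or range.

## Working session

There is one attempt and no reset: what is moved stays moved. The work goes in short steps, Python scripts to look and compute and a tool call to move; the robot and the scene stay as the last step left them, time stands still between calls to the robot, and variables do not carry over. Pictures are saved under pics/ and viewed, and the job is handed in when it is done.

Besides the shell and the picture viewer there is one more tool, called after "Call:" by a JSON object that holds its "fn" and its "kwargs", one argument or row to a line. move_arm: Moves the arm, as the interface text tells. Its arguments: {"type":"object","properties":{"deltas":{"type":"array","items":{"type":"array","items":{"type":"number"}}}},"required":["deltas"]}

```bash
ls; mkdir -p pics; python3 - <<'E'
from workcell import *
import cv2
o=get_obs(); print(o)
for n in ['scene','top','wrist']:
    cv2.imwrite(f'pics/a_{n}.png',get_image(n))
E
```

```text
pics
{'t': 0.0, 'qpos': array([ 1.32505221e+00,  4.23833636e-01,  1.63070225e+00,  1.69962141e-05,
        1.08856903e+00, -1.89632260e-02]), 'qvel': array([-9.23138095e-04, -1.96372060e-03, -6.28680261e-04, -6.70678778e-04,
       -2.43020996e-03,  6.43220693e-05]), 'joint_torque': array([ 1.20766625e-03, -5.44623685e+01, -2.73671722e+01,  6.44246070e-02,
        2.26388482e-02, -1.23267059e-04]), 'ee_pos': array([140.34415768, 608.48945974, 235.90135707]), 'orientation': array([-3.55451666e-01, -3.12120255e+00,  2.35140024e-03]), 'ft_force': array([-0.66073335, -0.06602374,  0.19258776]), 'moment': array([-0.01915961,  0.03331307, -0.00754534]), 'width': 87.82516651895106}
```

View pics/a_scene.png

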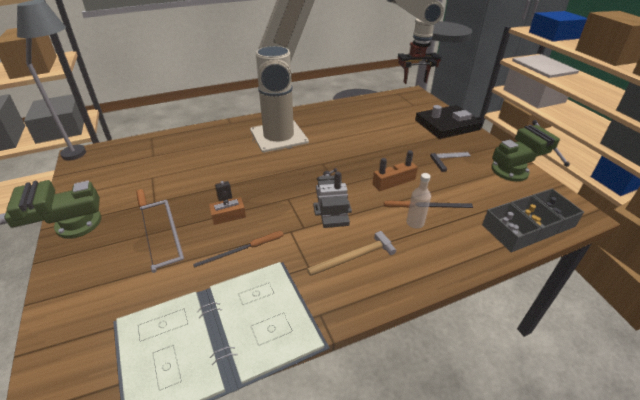

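View pics/a_top.png

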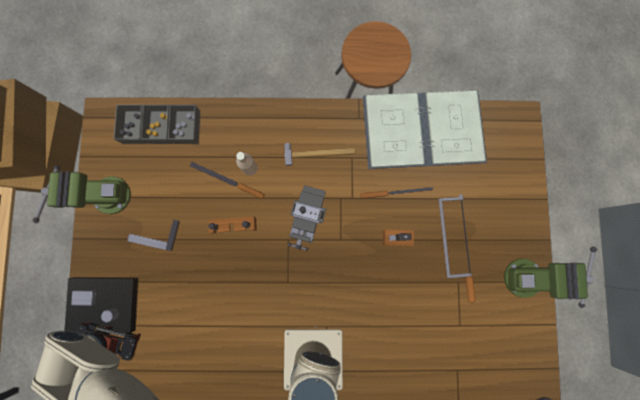

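View pics/a_wrist.png

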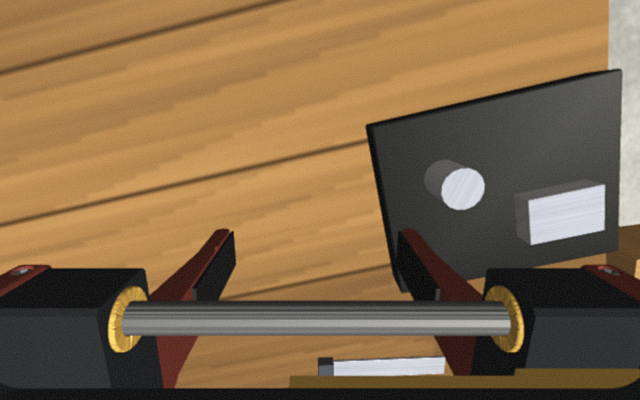

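```bash
python3 - <<'E'
from workcell import *
import numpy as np
np.set_printoptions(precision=1,suppress=True)
for c in ['top','scene']:
    cal=calibration(c); print(c,np.linalg.inv(cal['world_to_cam'])[:3],cal['intrinsics'])
    for n in ['vice','block','bore_mouth','plug','plug_shoulder','rack','notch','stand','gauge','gauge_grip','plug_small','plug_big','bottle']:
        r=place_of(c,n); print(n,[(q['conf'],np.array(q['location'])) for q in r[:3]])
print(calibration('wrist'))
print(get_obs()['t'])
E
```

```text
top [[   0.    -1.     0.1  415.2]
 [  -1.    -0.    -0.    -0.7]
 [   0.    -0.1   -1.  1458.2]] [[371.5   0.  319.3]
 [  0.  371.5 200.5]
 [  0.    0.    1. ]]
vice [(0.75, array([548.9,  24.7,  -1. ]))]
block [(0.65, array([549.5,  28.1,  41.3])), (0.37, array([733. , 255.8,  -3.6]))]
bore_mouth [(0.62, array([558.5,  43.7,  87.9])), (0.36, array([546.7,  27.6,  41.1]))]
plug [(0.61, array([461. , 546.6,  -0.8])), (0.56, array([555.3,  42.2,  65.2]))]
plug_shoulder [(0.43, array([556.6,  40.3,  90.5])), (0.34, array([794.8, -27. ,   1.5]))]
rack []
notch [(0.66, array([495.8, 312. ,  57.7])), (0.24, array([554. ,  40. ,  87.1]))]
stand [(0.84, array([ 457.3, -326. ,    4.3])), (0.68, array([557.1,  42.1,  90. ]))]
gauge [(0.6, array([ 631.5, -332.6,    3.1])), (0.58, array([ 457.3, -329.8,   43.5]))]
gauge_grip [(0.57, array([ 457.8, -328.5,  116.2]))]
plug_small [(0.53, array([504.3, 247.6,  40.2]))]
plug_big [(0.64, array([495.7, 367.5,  41. ])), (0.64, array([552.6,  26.8,   2.7]))]
bottle [(0.73, array([734. , 254.2,  -3.8])), (0.34, array([550.4,  29.7,  40.4]))]
scene [[   0
[... 634 characters left out ...]
)]
gauge [(0.96, array([ 457.8, -324.9,   45.5]))]
gauge_grip [(0.77, array([ 456.3, -328.5,  112.2])), (0.25, array([ 439. , -595.5,    3.9]))]
plug_small [(0.71, array([ 456. , -325.2,   48.9])), (0.41, array([501.1, 248.8,  38.9])), (0.37, array([555.7,  42.1,  88.5]))]
plug_big [(0.43, array([491.2, 370.3,  40.4]))]
bottle [(0.86, array([732.3, 256.2,  -0.9]))]
{'intrinsics': array([[324.5,   0. , 315.5],
       [  0. , 324.5, 197.3],
       [  0. ,   0. ,   1. ]]), 'distortion': array([0., 0., 0., 0., 0.]), 'hand_eye': array([[   0. ,   -1. ,   -0.3,   73.7],
       [   1. ,    0. ,   -0. ,    0.1],
       [   0. ,   -0.3,    1. , -148.4],
       [   0. ,    0. ,    0. ,    1. ]])}
1.45
```

```bash
cat > h.py <<'E'
import numpy as np, cv2
from scipy.spatial.transform import Rotation as Ro
from workcell import *
np.set_printoptions(precision=4,suppress=True)
def tcp():
    o=get_obs(); return o,Ro.from_rotvec(o['orientation']).as_matrix(),np.array(o['ee_pos'])
def plan(x,y,z,yang):  # yang deg: world angle of tool y
    o,R,p=tcp(); d=R.T@(np.array([x,y,z])-p)
    cur=np.degrees(np.arctan2(R[1,1],R[0,1]))
    a=-(yang-cur); a=(a+180)%360-180
    print('t',o['t'],'tcp',p,'yang',cur,'q',o['qpos'],'w',o['width'],'f',o['ft_force'])
    print('delta m',d/1000,'roll',np.radians(a),'tilt',R[:2,2])
def cam(name):
    c=calibration(name)
    if name=='wrist':
        o,R,p=tcp(); T=np.eye(4);T[:3,:3]=R;T[:3,3]=p
        return c['intrinsics'],c['distortion'],np.linalg.inv(T@c['hand_eye'])
    return c['intrinsics'],c['distortion'],c['world_to_cam']
def proj(C,P):
    K,D,W=C; P=np.atleast_2d(np.array(P,float))
    return cv2.projectPoints(P,cv2.Rodrigues(W[:3,:3])[0],W[:3,3],K,np.array(D))[0][:,0]
def back(C,uv,z):
    K,D,W=C; n=cv2.undistortPoints(np.array(uv,float).reshape(-1,1,2),K,np.array(D))[:,0]
    I=np.linalg.inv(W); d=(I[:3,:3]@np.c_[n,np.ones(len(n))].T).T; o=I[:3,3]
    return o+d*((z-o[2])/d[:,2])[:,None]
E
python3 -c "
from h import *
plan(499,311,250,5)"
```

```text
t 1.45 tcp [140.5009 608.9869 236.6727] yang 77.00659892912964 q [ 1.325   0.4231  1.6299  0.      1.0886 -0.019 ] w 87.67729704348713 f [-0.2917 -0.4115 -0.2843]
delta m [-0.4163 -0.2098 -0.0133] roll 1.256752234476335 tilt [-0. -0.]
```

Call:
{"fn": "move_arm", "kwargs": {
  "deltas": [
    [0, -0.416, -0.21, -0.013, 1.257],
    [0, -0.416, -0.21, -0.013, 1.257],
    [0, -0.416, -0.21, -0.013, 1.257],
    [0, -0.416, -0.21, -0.013, 1.257],
    [0, -0.416, -0.21, -0.013, 1.257]
  ]
}}

```text
t: 1.87
ee_pos: [301.6, 474.4, 242.7]
orientation: [1.306, 2.857, 0.001]
ft_force: [-0.2, 0.8, -0.2]
width: 88.1
```

```bash
python3 -c "
from h import *
plan(499,311,250,5)"
```

```text
t 1.8667 tcp [301.6143 474.4402 242.6718] yang 40.880722065684125 q [ 0.9834  0.3242  1.7656 -0.      1.0514  0.2699] w 88.05789886967496 f [-0.1686  0.8333 -0.2405]
delta m [-0.2528  0.0423 -0.0073] roll 0.6262367380391691 tilt [0.0002 0.0003]
```

Call:
{"fn": "move_arm", "kwargs": {
  "deltas": [
    [0, -0.253, 0.042, -0.007, 0.626],
    [0, -0.253, 0.042, -0.007, 0.626],
    [0, -0.253, 0.042, -0.007, 0.626],
    [0, -0.253, 0.042, -0.007, 0.626],
    [0, -0.253, 0.042, -0.007, 0.626]
  ]
}}

```text
t: 2.28
ee_pos: [462.9, 342.0, 248.5]
orientation: [2.122, 2.317, 0.001]
ft_force: [0.6, 0.8, -0.2]
width: 88.1
```

```bash
python3 -c "
from h import *
plan(499,311,250,5)"
```

```text
t 2.2833 tcp [462.9127 342.0476 248.4753] yang 5.030471308462744 q [0.6157 0.3372 1.7315 0.     1.0724 0.5279] w 88.05631429358507 f [ 0.6096  0.7659 -0.1918]
delta m [-0.0341  0.0332 -0.0015] roll 0.0005318246600658136 tilt [0.0004 0.0003]
```

Call:
{"fn": "move_arm", "kwargs": {
  "deltas": [
    [0, -0.034, 0.033, -0.0015, 0],
    [0, -0.034, 0.033, -0.0015, 0],
    [0, -0.034, 0.033, -0.0015, 0]
  ]
}}

```text
t: 2.53
ee_pos: [499.4, 311.2, 249.7]
orientation: [2.119, 2.319, 0.001]
ft_force: [-0.7, -0.2, -0.5]
width: 88.0
```

```bash
python3 - <<'E'
from h import *
plan(499,311,250,5)
C=cam('wrist')
im=get_image('wrist'); cv2.imwrite('pics/b_w.png',im); np.save('b_C.npy',np.array([C[0]]+[C[2][:3,:3]])); np.save('b_W.npy',C[2])
for n in ['notch','rack','plug_small','plug_big']:
    print(n,[(q['conf'],np.array(q['location'])) for q in place_of('wrist',n)[:3]])
E
```

```text
t 2.5333 tcp [499.3532 311.1551 249.7111] yang 5.174203029387681 q [ 0.5371  0.3548  1.7022 -0.0001  1.0842  0.4468] w 87.98523470416421 f [-0.6916 -0.1599 -0.452 ]
delta m [-0.0001 -0.0004 -0.0003] roll 0.0030404164297635223 tilt [0.0005 0.0001]
notch [(0.87, array([496.1, 309.3,  61.3])), (0.65, array([676.8, 333.2,   1. ]))]
rack [(0.9, array([503.2, 311.1,   4.5]))]
plug_small [(0.64, array([504.3, 249.1,  42.9]))]
plug_big [(0.7, array([496.1, 368.6,  41.8]))]
```

View pics/b_w.png

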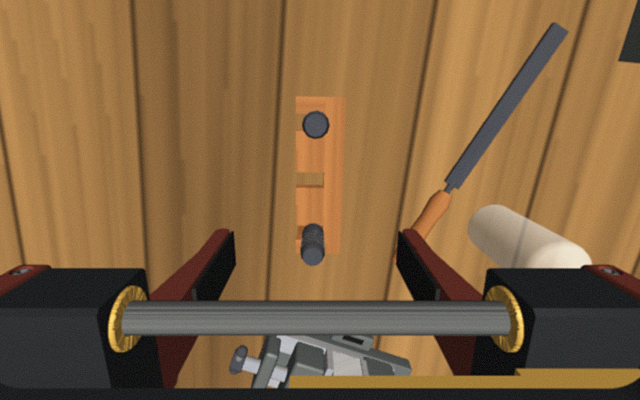

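```bash
python3 - <<'E'
from h import *
im=cv2.imread('pics/b_w.png')
cv2.imwrite('pics/b_z.png',cv2.resize(im[85:270,270:370],None,fx=3.2,fy=3.2,interpolation=cv2.INTER_CUBIC)[:592])
cv2.imwrite('pics/b_z2.png',cv2.resize(im[165:195,280:350],None,fx=10,fy=10,interpolation=cv2.INTER_CUBIC))
E
```

```text
(no output)
```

View pics/b_z.png

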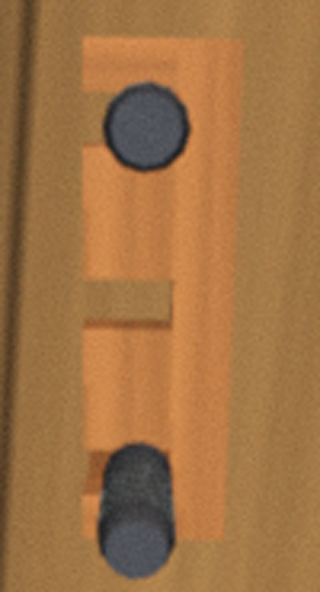

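View pics/b_z2.png

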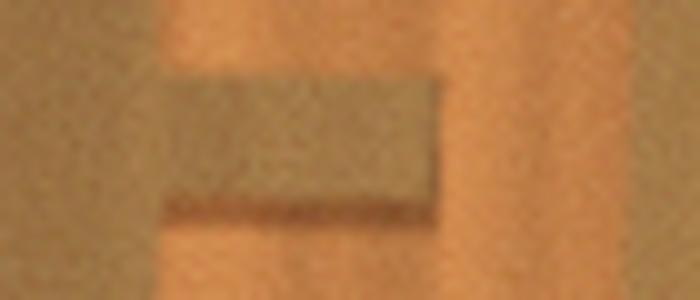

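```bash
python3 - <<'E'
from h import *
c=calibration('wrist'); C=(c['intrinsics'],c['distortion'],np.load('b_W.npy'))
px=np.array([[295.6,96.9],[345.6,97.5],[295.6,253.1],[339.4,253.8],[295.8,172.5],[323.8,172.5],[295.8,187.3],[323.8,187.3]])-0.3
P=back(C,px,60);print(P)
y=(P[0]-P[2]);y2=P[1]-P[3];print(np.degrees(np.arctan2(-y[0],y[1])),np.degrees(np.arctan2(-y2[0],y2[1])),np.linalg.norm(y),np.linalg.norm(y2),np.linalg.norm(P[0]-P[1]),P[:4].mean(0))
print(np.linalg.norm(P[4]-P[6]),P[4:].mean(0))
E
```

```text
[[472.0776 392.037   60.    ]
 [521.7062 395.9713  60.    ]
 [484.5708 222.8371  60.    ]
 [534.2561 226.4665  60.    ]
 [477.919  315.7639  60.    ]
 [507.4566 318.4441  60.    ]
 [479.1103 299.6665  60.    ]
 [509.0233 302.38    60.    ]]
4.222880707819177 4.2343751650059245 169.6604478776607 169.96880819966606 49.784273760824625 [503.1527 309.328   60.    ]
16.141391831055603 [493.3773 309.0636  60.    ]
```

```bash
python3 -c "
from h import *
plan(556,41,250,4.2)"
```

```text
t 2.7833 tcp [496.3205 313.9527 249.5629] yang 5.504895969198421 q [0.5437 0.3537 1.7041 0.0002 1.0842 0.4475] w 87.6350836329485 f [-0.5739 -0.2375 -0.3337]
delta m [-0.2774  0.0332 -0.0004] roll 0.022774731058514807 tilt [-0.0005 -0.0001]
```

```bash
python3 - <<'E'
from h import *
o=get_obs();print(o['t'],o['ee_pos'],o['qvel'])
C=cam('wrist')
im=get_image('wrist'); cv2.imwrite('pics/c_w.png',im); np.save('c_W.npy',C[2])
o=get_obs();print(o['t'],o['ee_pos'],o['qvel'])
z=cv2.resize(im[85:265,270:370],None,fx=3.2,fy=3.2,interpolation=cv2.INTER_CUBIC)
z2=cv2.resize(im[165:195,285:345],None,fx=8,fy=8,interpolation=cv2.INTER_CUBIC)
out=np.zeros((580,800,3),np.uint8); out[:z.shape[0],:320]=z; out[:240,320:]=z2; cv2.imwrite('pics/c_z.png',out)
E
```

```text
2.7833 [496.3205 313.9527 249.5629] [ 0.0026 -0.0008 -0.0016 -0.002  -0.0022 -0.0041]
2.8333 [496.3564 314.0098 249.6394] [-0.0039  0.0019 -0.004  -0.0012  0.0009 -0.0015]
```

View pics/c_z.png

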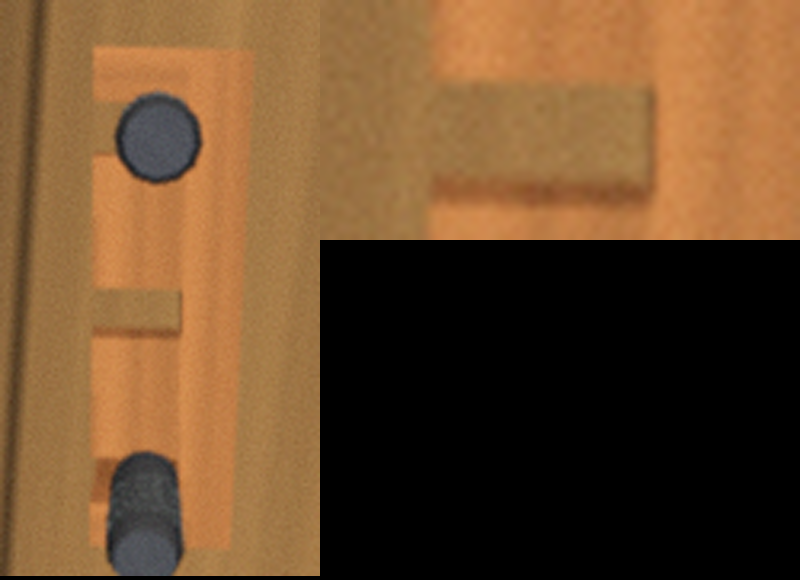

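```bash
python3 - <<'E'
from h import *
c=calibration('wrist'); C=(c['intrinsics'],c['distortion'],np.load('c_W.npy'))
q=np.array([[93,46],[253,49],[91,548],[231,549]])/3.2+[270,85]
px=np.vstack([q,[[298.75,175.1],[326.9,175.1],[298.75,190.4],[326.9,190.4]]])-0.35
P=back(C,px,60);print(P)
y=(P[0]-P[2]);y2=P[1]-P[3];print(np.degrees(np.arctan2(-y[0],y[1])),np.degrees(np.arctan2(-y2[0],y2[1])),np.linalg.norm(y),np.linalg.norm(y2),np.linalg.norm(P[0]-P[1]),P[:4].mean(0))
print(np.linalg.norm(P[4]-P[6]),P[4:].mean(0))
plan(556,41,250,4.2)
E
```

```text
[[471.976  392.6571  60.    ]
 [521.6941 396.5612  60.    ]
 [485.3385 222.0281  60.    ]
 [535.007  226.4495  60.    ]
 [477.9672 315.9763  60.    ]
 [507.6985 318.8529  60.    ]
 [479.3409 299.2723  60.    ]
 [509.4639 302.1875  60.    ]]
4.477890076482737 4.474827620282446 171.15136048861046 170.6318225857434 49.871154227710235 [503.5039 309.424   60.    ]
16.760358755875526 [493.6176 309.0723  60.    ]
t 2.8333 tcp [496.3564 314.0098 249.6394] yang 5.516479531678818 q [0.5437 0.3537 1.704  0.0002 1.0842 0.4473] w 87.99016751154899 f [-0.2273  0.2416 -0.1572]
delta m [-0.2775  0.0331 -0.0004] roll 0.022976902362908454 tilt [-0.0004 -0.    ]
```

Call:
{"fn": "move_arm", "kwargs": {
  "deltas": [
    [0, -0.2775, 0.033, -0.0005, 0.02],
    [0, -0.2775, 0.033, -0.0005, 0.02],
    [0, -0.2775, 0.033, -0.0005, 0.02],
    [0, -0.2775, 0.033, -0.0005, 0.02],
    [0, -0.2775, 0.033, -0.0005, 0.02]
  ]
}}

```text
t: 3.25
ee_pos: [541.1, 108.7, 250.2]
orientation: [2.135, 2.305, 0.0]
ft_force: [0.5, 0.4, -0.1]
width: 87.8
```

```bash
python3 -c "
from h import *
plan(556,41,250,4.4)"
```

```text
t 3.25 tcp [541.0589 108.7067 250.2395] yang 4.389305523467146 q [0.1767 0.3    1.7811 0.0001 1.0602 0.1   ] w 87.78082508630482 f [ 0.459   0.3712 -0.1153]
delta m [-0.0687  0.0097  0.0002] roll -0.00018665382727546214 tilt [0.0003 0.0001]
```

Call:
{"fn": "move_arm", "kwargs": {
  "deltas": [
    [0, -0.068, 0.009, 0, 0],
    [0, -0.068, 0.009, 0, 0],
    [0, -0.068, 0.009, 0, 0],
    [0, -0.068, 0.009, 0, 0],
    [0, -0.068, 0.009, 0, 0]
  ]
}}

```text
t: 3.67
ee_pos: [555.1, 43.2, 250.0]
orientation: [-2.137, -2.302, -0.0]
ft_force: [-0.1, 0.8, -0.5]
width: 87.7
```

```bash
python3 - <<'E'
from h import *
plan(556,41,250,4.4); C=cam('wrist')
im=get_image('wrist'); cv2.imwrite('pics/d_w.png',im); np.save('d_W.npy',C[2])
for n in ['block','bore_mouth','plug','plug_shoulder','vice']:
    print(n,[(q['conf'],np.array(q['location'])) for q in place_of('wrist',n)[:3]])
np.save('d_reg.npy',regions_of('wrist','plug')[0]['region'])
cv2.imwrite('pics/d_z.png',cv2.resize(im[120:270,240:400],None,fx=4,fy=4,interpolation=cv2.INTER_CUBIC))
E
```

```text
t 3.6667 tcp [555.1415  43.1957 250.0269] yang 4.280276426207197 q [ 0.056   0.3078  1.7704  0.0005  1.0636 -0.0189] w 87.74118285648633 f [-0.0984  0.7729 -0.5146]
delta m [-0.0023  0.0007  0.    ] roll -0.0020895705549389488 tilt [-0.0003  0.0004]
block [(0.65, array([547.8,  26.5,  43.2])), (0.25, array([553.5,  39.9,  87.4]))]
bore_mouth [(0.66, array([552.8,  38.7,  88.6]))]
plug [(0.74, array([789.7, -21.8,   1.2])), (0.55, array([556.7,  38.9,  65.2]))]
plug_shoulder [(0.91, array([551.7,  37.3,  88.9]))]
vice []
```

View pics/d_w.png

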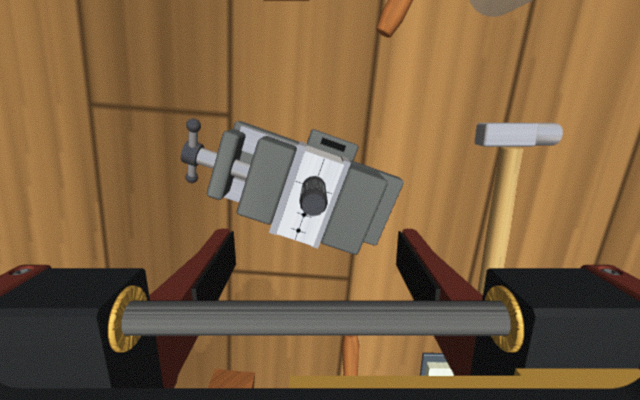

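View pics/d_z.png

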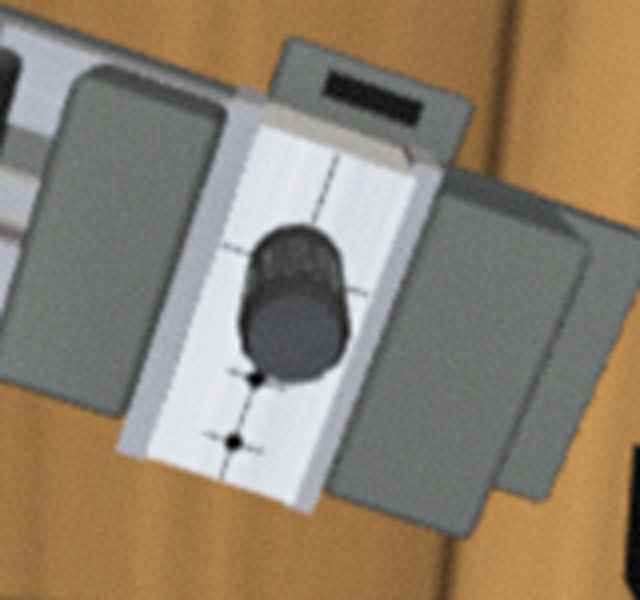

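```bash
python3 - <<'E'
from h import *
c=calibration('wrist'); C=(c['intrinsics'],c['distortion'],np.load('d_W.npy'))
f=lambda q: np.atleast_2d(np.array(q,float))/4+[240,120]-0.37
P=back(C,f([[262,124],[415,178],[147,457],[298,507]]),88);print(P)
y=P[0]-P[2];y2=P[1]-P[3]
print(np.degrees(np.arctan2(-y[0],y[1])),np.degrees(np.arctan2(-y2[0],y2[1])),np.linalg.norm(y),np.linalg.norm(y2),np.linalg.norm(P[0]-P[1]),P.mean(0))
y=(y+y2)/2;y/=np.linalg.norm(y);print('bore from corners',P.mean(0)+14*y)
print('bore px',back(C,f([297,270]),88),'plug top',back(C,f([295.5,329]),148))
for z,p in [(148,(555,41,148)),(88,(555,41,88))]:
  pass
def rim(cx,cy,z,r=12):
    t=np.linspace(0,2*np.pi,60); return np.c_[cx+r*np.cos(t),cy+r*np.sin(t),np.full(60,z)]
im=cv2.imread('pics/d_w.png'); z=cv2.resize(im[120:270,240:400],None,fx=4,fy=4,interpolation=cv2.INTER_CUBIC)
b=P.mean(0)+14*y
for zz,col in [(148,(0,255,255)),(88,(0,255,0))]:
    q=(proj(C,rim(b[0],b[1],zz))+0.37-[240,120])*4
    cv2.polylines(z,[q.astype(int)],True,col,1)
cv2.imwrite('pics/d_o.png',z)
E
```

```text
[[542.924   75.4109  88.    ]
 [580.6291  65.1901  88.    ]
 [519.159  -11.8923  88.    ]
 [558.8097 -22.8606  88.    ]]
-15.227667997972018 -13.917820330718994 90.4799549201586 90.71392765519207 39.06578101593382 [550.3804  26.462   88.    ]
bore from corners [553.9028  40.0117  88.    ]
bore px [[553.8966  40.2443  88.    ]] plug top [[553.7115  42.8339 148.    ]]
```

View pics/d_o.png

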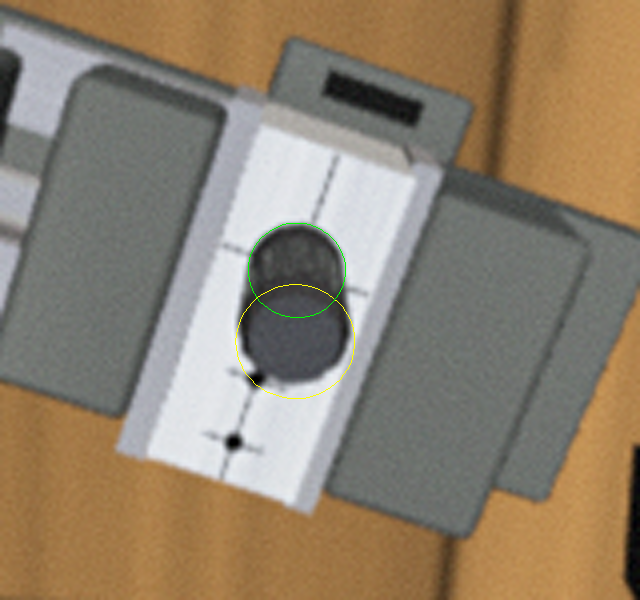

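```bash
python3 -c "
from h import *
plan(553.9,40.1,120,4.4)"
```

```text
t 4.0167 tcp [555.3456  42.9057 250.0307] yang 4.320903078591617 q [ 0.0557  0.308   1.7701 -0.      1.0636 -0.0197] w 87.65112338356244 f [-0.2972 -0.1114 -0.852 ]
delta m [-0.0027 -0.0016  0.13  ] roll -0.0013805017067676478 tilt [-0.0001 -0.    ]
```

Call:
{"fn": "move_arm", "kwargs": {
  "deltas": [
    [0, -0.0027, -0.0016, 0.03, -0.001],
    [0, -0.0027, -0.0016, 0.07, -0.001],
    [0, -0.0027, -0.0016, 0.105, -0.001],
    [0, -0.0027, -0.0016, 0.13, -0.001],
    [0, -0.0027, -0.0016, 0.13, -0.001]
  ]
}}

```text
t: 4.43
ee_pos: [550.5, 39.3, 115.3]
orientation: [-2.132, -2.299, 0.01]
ft_force: [-1.7, -0.0, -0.2]
width: 87.7
```

```bash
python3 - <<'E'
from h import *
plan(553.9,40.1,120,4.4); C=cam('wrist')
im=get_image('wrist'); cv2.imwrite('pics/e_w.png',im); 
E
```

```text
t 4.4333 tcp [550.5379  39.3253 115.3349] yang 4.318818540493615 q [ 0.0497  0.4925  1.8635  0.      0.7944 -0.0256] w 87.70186868367199 f [-1.7461 -0.0437 -0.2229]
delta m [ 0.0005  0.0034 -0.0047] roll -0.0014168837599608205 tilt [-0.0088 -0.0004]
```

View pics/e_w.png

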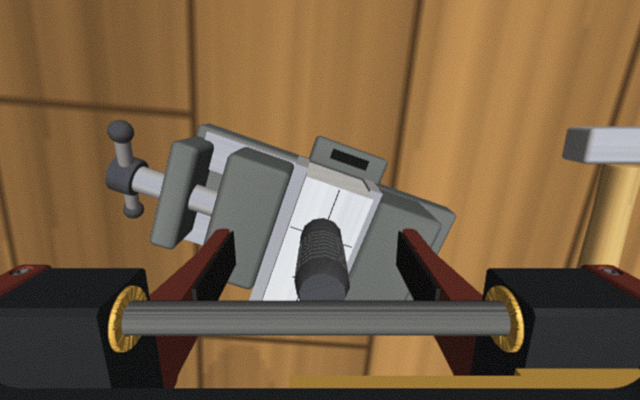

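Call:
{"fn": "move_arm", "kwargs": {
  "deltas": [
    [0, 0, 0, 0, 0],
    [0, 0, 0, 0, 0],
    [0, 0, 0, 0, 0]
  ]
}}

```text
t: 4.73
ee_pos: [555.5, 39.4, 122.1]
orientation: [2.135, 2.301, 0.004]
ft_force: [-0.7, 0.5, 0.3]
width: 87.9
```

```bash
python3 - <<'E'
from h import *
plan(553.9,40.1,120,4.4); C=cam('wrist')
im=get_image('wrist'); cv2.imwrite('pics/e2_w.png',im[150:320,150:480])
print(proj(C,[[553.9,40.1,z] for z in (88,118,148)]))
E
```

```text
t 4.7333 tcp [555.4994  39.3872 122.0588] yang 4.303513830080394 q [ 0.0494  0.4833  1.8578 -0.      0.7969 -0.0257] w 87.87789256181078 f [-0.6703  0.4885  0.324 ]
delta m [ 0.0008 -0.0015  0.0021] roll -0.0016840013477359924 tilt [0.0035 0.0002]
[[312.4355 232.1433]
 [312.1057 254.0089]
 [311.6371 285.0591]]
```

View pics/e2_w.png

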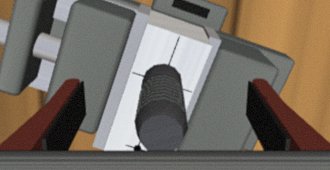

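```bash
python3 - <<'E'
from h import *
C=cam('wrist');im=get_image('wrist');plan(553.9,40.1,120,4.4); 
z=im[150:310,200:440]; cv2.imwrite('pics/e3_w.png',cv2.resize(z,None,fx=3,fy=3,interpolation=cv2.INTER_CUBIC))
C=cam('wrist')
print((proj(C,[[553.9,40.1,z] for z in (88,118,148)])-[200,150])*3)
E
```

```text
t 4.8333 tcp [555.1023  39.3342 121.6836] yang 4.299852718146156 q [ 0.0494  0.4837  1.8584 -0.      0.7966 -0.0257] w 87.82589134150066 f [-0.4655  1.0815 -0.3661]
delta m [ 0.0009 -0.0011  0.0017] roll -0.0017478998052724575 tilt [0.0029 0.0001]
[[339.4059 247.0213]
 [338.6612 312.8629]
 [337.6028 406.4344]]
```

View pics/e3_w.png

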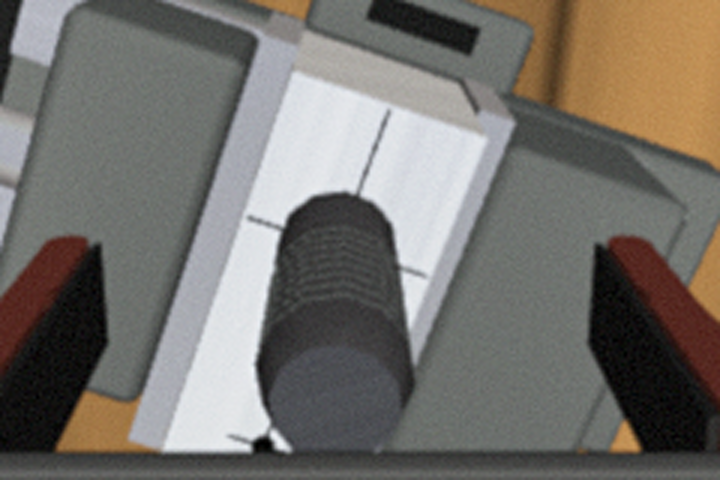

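Call:
{"fn": "move_arm", "kwargs": {
  "deltas": [
    [0, 0.0008, -0.0013, 0.001, 0],
    [0, 0.0008, -0.0013, 0.001, 0],
    [0, 0.0008, -0.0013, 0.001, 0]
  ]
}}

```text
t: 5.08
ee_pos: [552.7, 40.0, 119.3]
orientation: [2.136, 2.303, 0.0]
ft_force: [-0.2, -0.4, -0.4]
width: 87.8
```

Call:
{"fn": "move_arm", "kwargs": {
  "deltas": [
    [255, 0, 0, 0, 0],
    [255, 0, 0, 0, 0],
    [255, 0, 0, 0, 0],
    [255, 0, 0, 0, 0],
    [255, 0, 0, 0, 0]
  ]
}}

```text
t: 5.5
ee_pos: [552.7, 39.9, 119.0]
orientation: [-2.137, -2.303, 0.0]
ft_force: [0.5, -0.5, 0.3]
width: 57.9
```

```bash
python3 - <<'E'
from h import *
plan(553.9,40.1,120,4.4)
E
```

```text
t 5.5 tcp [552.7369  39.9427 118.9936] yang 4.294125096500754 q [ 0.0507  0.4863  1.8627 -0.      0.7927 -0.0243] w 57.895890184040084 f [ 0.5253 -0.4716  0.2588]
delta m [ 0.0001  0.0012 -0.001 ] roll -0.001847865661293281 tilt [-0.0001 -0.    ]
```

Call:
{"fn": "move_arm", "kwargs": {
  "deltas": [
    [255, 0, 0.0012, 0, 0],
    [255, 0, 0.0012, 0, 0],
    [255, 0, 0.0012, 0, 0],
    [255, 0, 0.0012, 0, 0],
    [255, 0, 0.0012, 0, 0]
  ]
}}

```text
t: 5.92
ee_pos: [553.9, 40.0, 119.0]
orientation: [-2.137, -2.303, 0.0]
ft_force: [-1.6, 0.9, 1.3]
width: 24.8
```

Call:
{"fn": "move_arm", "kwargs": {
  "deltas": [
    [255, 0, 0, 0, 0],
    [255, 0, 0, 0, 0],
    [255, 0, 0, 0, 0]
  ]
}}

```text
t: 6.17
ee_pos: [553.9, 40.0, 119.0]
orientation: [-2.137, -2.303, 0.0]
ft_force: [0.8, 1.1, -0.2]
width: 23.3
```

```bash
python3 - <<'E'
from h import *
plan(553.9,40.1,120,4.4)
print(get_obs()['moment'])
E
```

```text
t 6.1667 tcp [553.886   40.0302 119.0359] yang 4.2987195595583465 q [ 0.0507  0.4875  1.8602 -0.      0.794  -0.0243] w 23.318810260650007 f [ 0.8055  1.1202 -0.1893]
delta m [ 0.0001  0.     -0.001 ] roll -0.0017676771535769106 tilt [-0.0001 -0.    ]
[-0.0259 -0.0006 -0.0487]
```

Call:
{"fn": "move_arm", "kwargs": {
  "deltas": [
    [255, 0, 0, -0.008, 0],
    [255, 0, 0, -0.018, 0],
    [255, 0, 0, -0.03, 0],
    [255, 0, 0, -0.055, 0],
    [255, 0, 0, -0.083, 0]
  ]
}}

```text
t: 6.58
ee_pos: [553.1, 40.0, 203.1]
orientation: [-2.136, -2.302, 0.002]
ft_force: [-0.2, 1.0, -0.3]
width: 23.6
```

```bash
python3 - <<'E'
from h import *
plan(498.3,309,200,4.4)
cv2.imwrite('pics/f_w.png',get_image('wrist'))
E
```

```text
t 6.5833 tcp [553.133   39.9842 203.073 ] yang 4.294056339512066 q [ 0.0507  0.3642  1.8125  0.      0.9668 -0.0243] w 23.629083879864716 f [-0.2286  1.0199 -0.2521]
delta m [ 0.2724 -0.0345  0.0032] roll -0.0018490656971292927 tilt [-0.0019 -0.0001]
```

View pics/f_w.png

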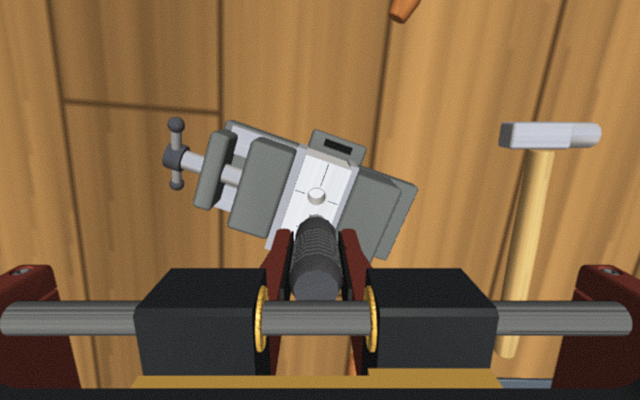

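Call:
{"fn": "move_arm", "kwargs": {
  "deltas": [
    [255, 0.272, -0.0345, 0.001, 0],
    [255, 0.272, -0.0345, 0.001, 0],
    [255, 0.272, -0.0345, 0.001, 0],
    [255, 0.272, -0.0345, 0.001, 0],
    [255, 0.272, -0.0345, 0.001, 0]
  ]
}}

```text
t: 7.05
ee_pos: [512.0, 246.0, 202.9]
orientation: [2.137, 2.302, 0.003]
ft_force: [0.9, -0.2, -1.4]
width: 23.5
```

```bash
python3 - <<'E'
from h import *
plan(498.3,309,200,4.4)
E
```

```text
t 7.05 tcp [512.0171 246.0023 202.8566] yang 4.262423665308157 q [0.4269 0.3816 1.7857 0.     0.9723 0.3525] w 23.524544580989215 f [ 0.9305 -0.1629 -1.3849]
delta m [ 0.0638 -0.009   0.0029] roll -0.0024011600131986113 tilt [0.0018 0.0008]
```

Call:
{"fn": "move_arm", "kwargs": {
  "deltas": [
    [255, 0.034, -0.004, 0.002, -0.002],
    [255, 0.06, -0.009, 0.002, -0.002],
    [255, 0.0638, -0.009, 0.002, -0.002],
    [255, 0.0638, -0.009, 0.002, -0.002],
    [255, 0.0638, -0.009, 0.002, -0.002]
  ]
}}

```text
t: 7.47
ee_pos: [498.7, 306.8, 199.9]
orientation: [2.133, 2.306, 0.001]
ft_force: [-0.4, 0.3, -0.7]
width: 23.5
```

Call:
{"fn": "move_arm", "kwargs": {
  "deltas": [
    [255, 0, 0, 0, 0],
    [255, 0, 0, 0, 0]
  ]
}}

```text
t: 7.63
ee_pos: [499.0, 305.8, 199.6]
orientation: [2.136, 2.303, 0.0]
ft_force: [0.1, -0.4, -0.7]
width: 24.0
```

```bash
python3 - <<'E'
from h import *
plan(498.3,309,200,4.4)
C=cam('wrist');im=get_image('wrist');np.save('g_W.npy',C[2])
z=cv2.resize(im[50:310,220:420],None,fx=2.2,fy=2.2,interpolation=cv2.INTER_CUBIC)
q=(proj(C,[[498.3,309,60]])-[220,50])*2.2;print(q)
cv2.imwrite('pics/g_w.png',z)
E
```

```text
t 7.6333 tcp [498.9937 305.7934 199.5747] yang 4.31511326789835 q [ 0.5295  0.4104  1.7485 -0.0002  0.9825  0.4544] w 23.965790490983757 f [ 0.1405 -0.3641 -0.709 ]
delta m [ 0.0032 -0.0005 -0.0004] roll -0.0014815529664319333 tilt [ 0.0002 -0.0001]
[[208.5468 300.2051]]
```

View pics/g_w.png

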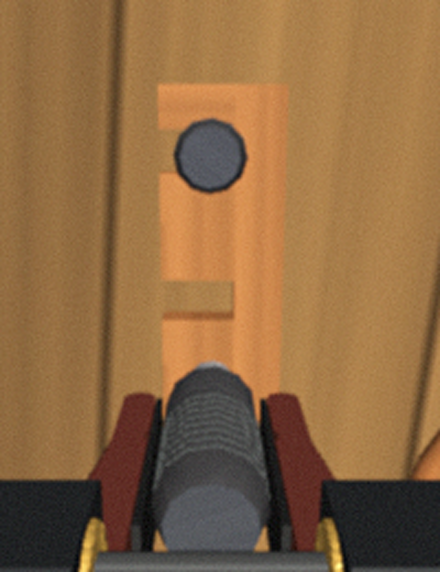

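Call:
{"fn": "move_arm", "kwargs": {
  "deltas": [
    [255, 0.0032, -0.0005, 0.02, 0],
    [255, 0.0032, -0.0005, 0.045, 0],
    [255, 0.0032, -0.0005, 0.065, 0],
    [255, 0.0032, -0.0005, 0.077, 0],
    [255, 0.0032, -0.0005, 0.077, 0]
  ]
}}

```text
t: 8.1
ee_pos: [496.6, 308.7, 119.8]
orientation: [-2.135, -2.303, 0.007]
ft_force: [-0.3, -0.8, -1.8]
width: 23.9
```

Call:
{"fn": "move_arm", "kwargs": {
  "deltas": [
    [255, 0, 0, 0, 0],
    [255, 0, 0, 0, 0],
    [255, 0, 0, 0, 0]
  ]
}}

```text
t: 8.35
ee_pos: [498.7, 310.6, 123.6]
orientation: [2.134, 2.305, 0.003]
ft_force: [-0.3, -0.8, -1.4]
width: 23.4
```

```bash
python3 - <<'E'
from h import *
plan(498.3,309,91,4.4)
C=cam('wrist');im=get_image('wrist');np.save('g_W.npy',C[2])
z=cv2.resize(im[50:310,220:420],None,fx=2.2,fy=2.2,interpolation=cv2.INTER_CUBIC)
q=(proj(C,[[498.3,309,60]])-[220,50])*2.2;print(q)
cv2.imwrite('pics/h_w.png',z)
E
```

```text
t 8.35 tcp [498.7076 310.6123 123.6295] yang 4.396644237964509 q [ 0.5368  0.5178  1.7873 -0.      0.8343  0.4601] w 23.44142060301472 f [-0.3102 -0.7919 -1.4476]
delta m [-0.0016 -0.0006  0.0326] roll -5.8569096432600106e-05 tilt [0.002  0.0012]
[[207.4296 372.9062]]
```

View pics/h_w.png

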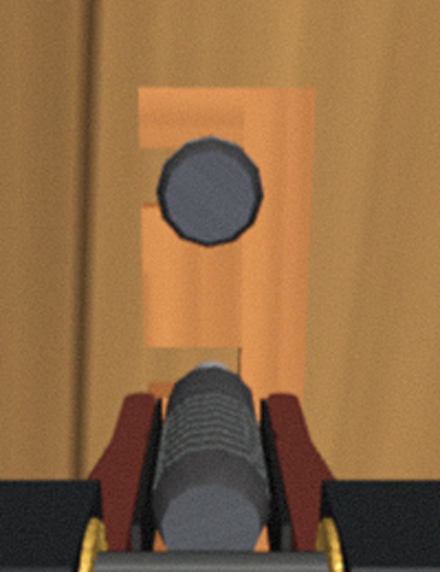

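```bash
python3 - <<'E'
from h import *
plan(498.3,309,91,4.4)
C=cam('wrist');im=get_image('wrist');plan(498.3,309,91,4.4)
a=np.radians(4.4);ex=np.array([np.cos(a),np.sin(a),0]);ey=np.array([-np.sin(a),np.cos(a),0])
c=np.array([503.3,309.35,60])
s=3.0;o=np.array([270,80]);z=cv2.resize(im[80:270,270:380],None,fx=s,fy=s,interpolation=cv2.INTER_CUBIC)
def L(pts,col):
    q=((proj(C,pts)+.35-o)*s).astype(int); cv2.polylines(z,[q],True,col,1)
L([c+x*ex+y*ey for x,y in [(-25,-85),(25,-85),(25,85),(-25,85)]],(0,255,0))
L([c+x*ex+y*ey for x,y in [(-25,-8.5),(5,-8.5),(5,8.5),(-25,8.5)]],(0,255,255))
p=get_obs()['ee_pos']
t=np.linspace(0,6.28,40)
L([[p[0]+7*np.cos(u),p[1]+7*np.sin(u),p[2]-51] for u in t],(255,0,0))
L([[p[0]+12*np.cos(u),p[1]+12*np.sin(u),p[2]-31] for u in t],(255,0,255))
cv2.imwrite('pics/i_w.png',z)
E
```

```text
t 8.4 tcp [498.6089 310.6315 123.5865] yang 4.404542964880695 q [ 0.5369  0.5177  1.7874 -0.      0.8342  0.46  ] w 23.581209462423605 f [-0.39    0.0543 -1.7331]
delta m [-0.0016 -0.0005  0.0326] roll 7.928969497066403e-05 tilt [0.0019 0.0011]
t 8.45 tcp [498.4702 310.6392 123.4706] yang 4.413267448485728 q [ 0.537   0.5178  1.7876 -0.      0.8341  0.46  ] w 23.563770732598574 f [-0.5646 -0.7199 -1.4521]
delta m [-0.0017 -0.0004  0.0325] roll 0.00023156065941455823 tilt [0.0018 0.001 ]
```

View pics/i_w.png

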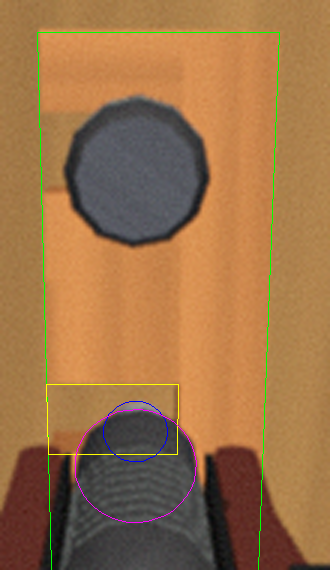

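Call:
{"fn": "move_arm", "kwargs": {
  "deltas": [
    [255, -0.0017, -0.0002, 0.0, 0],
    [255, -0.0017, -0.0002, 0.0, 0],
    [255, -0.0017, -0.0002, 0.004, 0],
    [255, -0.0017, -0.0002, 0.008, 0],
    [255, -0.0017, -0.0002, 0.008, 0]
  ]
}}

```text
t: 8.87
ee_pos: [497.2, 308.3, 113.4]
orientation: [-2.134, -2.305, 0.002]
ft_force: [0.3, -0.0, -0.6]
width: 23.4
```

```bash
python3 -c "
from h import *
plan(498.3,309,91,4.4)"
```

```text
t 8.8667 tcp [497.2346 308.2761 113.3761] yang 4.415118706437717 q [ 0.5347  0.5315  1.7946 -0.      0.8169  0.4576] w 23.400883483707084 f [ 0.2968 -0.0212 -0.6404]
delta m [0.0007 0.0011 0.0224] roll 0.00026387120598039913 tilt [-0.0011 -0.0007]
```

Call:
{"fn": "move_arm", "kwargs": {
  "deltas": [
    [255, 0.0006, 0.0004, 0, 0],
    [255, 0.0006, 0.0004, 0, 0],
    [255, 0.0006, 0.0004, 0, 0],
    [255, 0.0006, 0.0004, 0, 0],
    [255, 0.0006, 0.0004, 0, 0]
  ]
}}

```text
t: 9.28
ee_pos: [498.1, 309.2, 114.4]
orientation: [2.134, 2.305, 0.0]
ft_force: [0.0, -0.2, -0.5]
width: 23.5
```

```bash
python3 -c "
from h import *
plan(498.3,309,91,4.4)"
```

```text
t 9.2833 tcp [498.1407 309.2255 114.375 ] yang 4.414533144752216 q [ 0.5353  0.5309  1.7923 -0.      0.8182  0.4582] w 23.499899284919984 f [ 0.0185 -0.1704 -0.4847]
delta m [-0.0002  0.0001  0.0234] roll 0.000253651226595192 tilt [0.0001 0.0001]
```

Call:
{"fn": "move_arm", "kwargs": {
  "deltas": [
    [255, -0.0002, 0.0001, 0.004, 0],
    [255, -0.0002, 0.0001, 0.008, 0],
    [255, -0.0002, 0.0001, 0.012, 0],
    [255, -0.0002, 0.0001, 0.016, 0],
    [255, -0.0002, 0.0001, 0.019, 0]
  ]
}}

```text
t: 9.7
ee_pos: [497.9, 308.8, 94.5]
orientation: [-2.134, -2.305, 0.001]
ft_force: [-0.3, 0.3, -0.3]
width: 23.7
```

```bash
python3 -c "
from h import *
plan(498.3,309,91,4.4)"
```

```text
t 9.7 tcp [497.9484 308.8345  94.5377] yang 4.409599753815183 q [ 0.5348  0.5613  1.7993 -0.      0.7818  0.4579] w 23.717083169624622 f [-0.3293  0.2606 -0.3484]
delta m [0.0001 0.0004 0.0035] roll 0.0001675473114560373 tilt [-0.0007 -0.0004]
```

Call:
{"fn": "move_arm", "kwargs": {
  "deltas": [
    [255, 0.0001, 0.0002, 0.001, 0],
    [255, 0.0001, 0.0002, 0.002, 0],
    [255, 0.0001, 0.0002, 0.003, 0],
    [255, 0.0001, 0.0002, 0.0035, 0],
    [255, 0.0001, 0.0002, 0.0035, 0]
  ]
}}

```text
t: 10.12
ee_pos: [498.4, 309.1, 91.8]
orientation: [2.134, 2.305, 0.0]
ft_force: [-0.3, -0.7, -0.2]
width: 23.6
```

```bash
python3 -c "
from h import *
plan(498.3,309,91,4.4)"
```

```text
t 10.1167 tcp [498.4176 309.1266  91.7717] yang 4.41228398590485 q [ 0.5349  0.5659  1.7994 -0.      0.7762  0.4579] w 23.608587778116526 f [-0.2835 -0.748  -0.233 ]
delta m [-0.0001 -0.0001  0.0008] roll 0.00021439599930810318 tilt [0. 0.]
```

Call:
{"fn": "move_arm", "kwargs": {
  "deltas": [
    [255, 0, 0, 0.0005, 0],
    [255, 0, 0, 0.001, 0],
    [255, 0, 0, 0.001, 0]
  ]
}}

```text
t: 10.37
ee_pos: [498.5, 309.2, 91.0]
orientation: [2.134, 2.305, 0.0]
ft_force: [-0.6, -0.8, 0.3]
width: 23.7
```

```bash
python3 - <<'E'
from h import *
plan(498.3,309,91,4.4)
C=cam('wrist');im=get_image('wrist')
cv2.imwrite('pics/j_w.png',cv2.resize(im[80:320,220:420],None,fx=2.4,fy=2.4,interpolation=cv2.INTER_CUBIC))
print(get_obs()['ft_force'])
E
```

```text
t 10.3667 tcp [498.4806 309.166   91.0123] yang 4.412541187794028 q [ 0.5349  0.5671  1.7996 -0.      0.7746  0.4579] w 23.652608118105213 f [-0.6494 -0.8305  0.2971]
delta m [-0.0002 -0.0002  0.    ] roll 0.00021888501911671338 tilt [0.0002 0.0001]
[-1.3129 -0.0348  0.5615]
```

View pics/j_w.png

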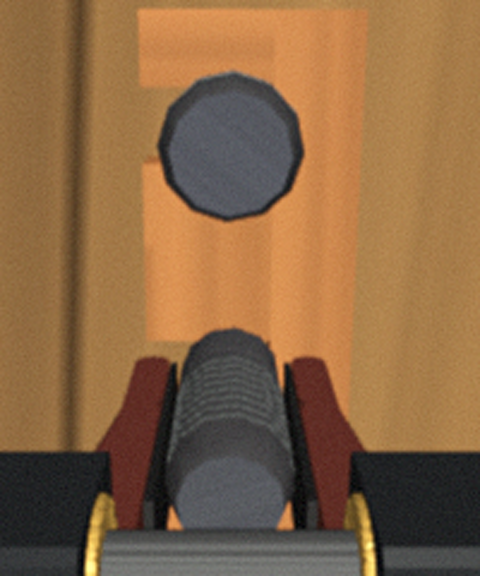

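Call:
{"fn": "move_arm", "kwargs": {
  "deltas": [
    [255, 0, 0, 0.0005, 0],
    [255, 0, 0, 0.001, 0],
    [255, 0, 0, 0.001, 0]
  ]
}}

```text
t: 10.67
ee_pos: [498.6, 309.2, 91.0]
orientation: [2.134, 2.305, 0.001]
ft_force: [-3.0, -1.9, 10.0]
width: 23.9
```

Call:
{"fn": "move_arm", "kwargs": {
  "deltas": [
    [255, 0, 0, -0.0008, 0],
    [160, 0, 0, -0.0008, 0],
    [60, 0, 0, -0.0008, 0],
    [0, 0, 0, -0.0008, 0],
    [0, 0, 0, -0.0008, 0]
  ]
}}

```text
t: 11.08
ee_pos: [498.3, 309.1, 90.4]
orientation: [-2.134, -2.305, 0.0]
ft_force: [-0.3, -0.1, 0.3]
width: 46.9
```

Call:
{"fn": "move_arm", "kwargs": {
  "deltas": [
    [0, 0, 0, 0, 0],
    [0, 0, 0, 0, 0],
    [0, 0, 0, 0, 0],
    [0, 0, 0, 0, 0]
  ]
}}

```text
t: 11.42
ee_pos: [498.4, 309.1, 90.5]
orientation: [-2.134, -2.305, 0.0]
ft_force: [-0.6, -0.3, -0.3]
width: 73.5
```

```bash
python3 - <<'E'
from h import *
plan(498.3,309,200,4.4)
im=get_image('wrist')
cv2.imwrite('pics/k_w.png',cv2.resize(im[80:320,220:420],None,fx=2.4,fy=2.4,interpolation=cv2.INTER_CUBIC))
E
```

```text
t 11.4167 tcp [498.3993 309.0858  90.5343] yang 4.408926134783722 q [ 0.5348  0.5678  1.7998 -0.      0.774   0.4579] w 73.49190040124505 f [-0.5676 -0.2595 -0.3492]
delta m [-0.0001 -0.0001 -0.1095] roll 0.00015579044145296863 tilt [-0. -0.]
```

View pics/k_w.png

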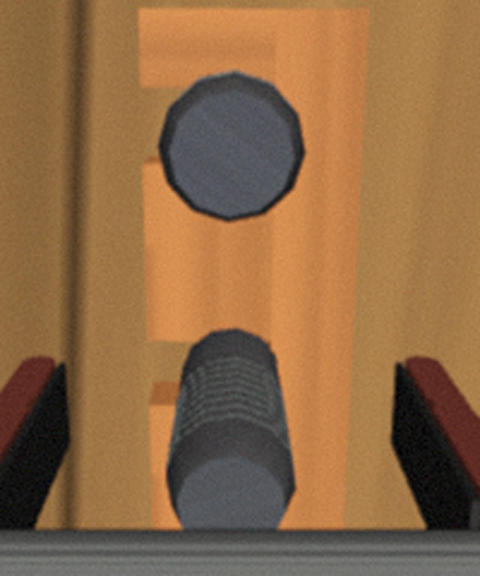

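Plug stands in the notch, free of the open fingers. Lifting straight up.

Call:
{"fn": "move_arm", "kwargs": {
  "deltas": [
    [0, 0, 0, -0.015, 0],
    [0, 0, 0, -0.045, 0],
    [0, 0, 0, -0.085, 0],
    [0, 0, 0, -0.125, 0],
    [0, 0, 0, -0.16, 0]
  ]
}}

```text
t: 11.88
ee_pos: [498.4, 309.1, 252.9]
orientation: [2.134, 2.305, 0.001]
ft_force: [0.2, 0.9, 0.6]
width: 87.7
```

```bash
python3 - <<'E'
from h import *
plan(457,-327,250,-90)
cv2.imwrite('pics/l_w.png',get_image('wrist'))
cv2.imwrite('pics/l_t.png',cv2.resize(get_image('top')[190:270,180:440],None,fx=3,fy=3))
E
```

```text
t 11.8833 tcp [498.3941 309.1405 252.9064] yang 4.416205896525472 q [ 0.5349  0.3483  1.7037 -0.      1.0889  0.4578] w 87.71132931345754 f [0.1709 0.9488 0.636 ]
delta m [-0.6311 -0.0903  0.0027] roll 1.647873660135254 tilt [0.0006 0.0004]
```

View pics/l_w.png

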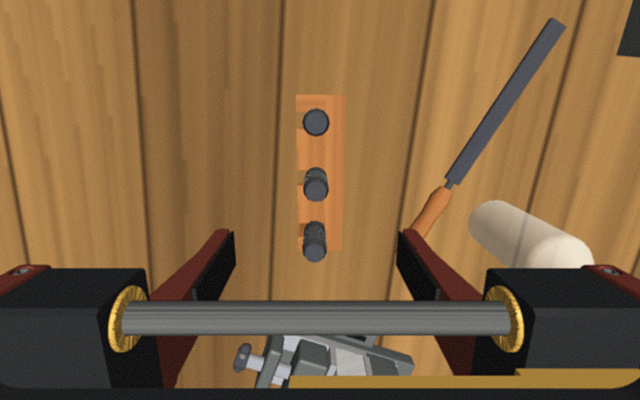

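View pics/l_t.png

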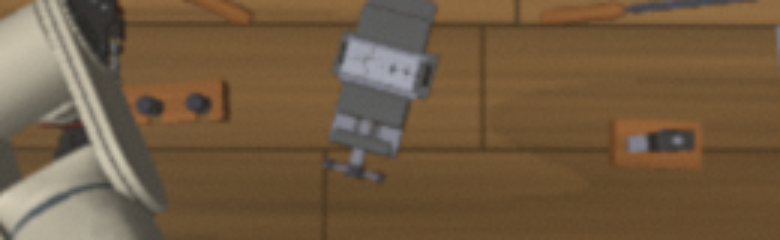

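Call:
{"fn": "move_arm", "kwargs": {
  "deltas": [
    [0, -0.631, -0.09, 0.001, 1.648],
    [0, -0.631, -0.09, 0.001, 1.648],
    [0, -0.631, -0.09, 0.001, 1.648],
    [0, -0.631, -0.09, 0.001, 1.648],
    [0, -0.631, -0.09, 0.001, 1.648]
  ]
}}

```text
t: 12.4
ee_pos: [483.9, 99.5, 249.5]
orientation: [-2.744, -1.53, 0.001]
ft_force: [0.2, -0.6, 0.3]
width: 87.5
```

```bash
python3 -c "
from h import *
plan(457,-327,250,-90)"
```

```text
t 12.4 tcp [483.922   99.5208 249.4922] yang -31.706731889481986 q [ 0.1788  0.214   1.9014 -0.0001  1.0271  0.7322] w 87.46575874727026 f [ 0.1559 -0.6305  0.3341]
delta m [-0.377   0.2013 -0.0004] roll 1.0174094602763528 tilt [-0.0009 -0.0002]
```

Call:
{"fn": "move_arm", "kwargs": {
  "deltas": [
    [0, -0.377, 0.201, 0, 1.017],
    [0, -0.377, 0.201, 0, 1.017],
    [0, -0.377, 0.201, 0, 1.017],
    [0, -0.377, 0.201, 0, 1.017],
    [0, -0.377, 0.201, 0, 1.017]
  ]
}}

```text
t: 12.82
ee_pos: [471.8, -108.6, 249.6]
orientation: [-3.081, -0.611, 0.001]
ft_force: [1.3, -0.4, -0.1]
width: 87.6
```

```bash
python3 -c "
from h import *
plan(457,-327,250,-90)"
```

```text
t 12.8167 tcp [ 471.8455 -108.5871  249.6466] yang -67.55349545159663 q [-0.2508  0.1985  1.9213  0.0001  1.0225  0.9282] w 87.64319145147117 f [ 1.3224 -0.4016 -0.0697]
delta m [-0.0971  0.1962 -0.0004] roll 0.39176540993352166 tilt [-0.0006  0.0002]
```

Call:
{"fn": "move_arm", "kwargs": {
  "deltas": [
    [0, -0.096, 0.193, 0, 0.392],
    [0, -0.096, 0.193, 0, 0.392],
    [0, -0.096, 0.193, 0, 0.392],
    [0, -0.096, 0.193, 0, 0.392],
    [0, -0.096, 0.193, 0, 0.392]
  ]
}}

```text
t: 13.23
ee_pos: [458.5, -316.5, 249.4]
orientation: [-3.141, -0.006, 0.001]
ft_force: [1.6, 0.4, -0.2]
width: 87.9
```

```bash
python3 -c "
from h import *
plan(457,-327,250,-90)"
```

```text
t 13.2333 tcp [ 458.5213 -316.5448  249.418 ] yang -89.76464891208191 q [-0.6256  0.3094  1.7696  0.      1.0636  0.9411] w 87.94673214596108 f [ 1.6113  0.4123 -0.1664]
delta m [-0.0016  0.0104 -0.0006] roll 0.004107651382321569 tilt [-0.0009  0.0006]
```

Call:
{"fn": "move_arm", "kwargs": {
  "deltas": [
    [0, -0.001, 0.005, 0, 0.002],
    [0, -0.001, 0.005, 0, 0.002],
    [0, -0.001, 0.005, 0, 0.002],
    [0, -0.001, 0.005, 0, 0.002]
  ]
}}

```text
t: 13.57
ee_pos: [458.3, -318.1, 249.7]
orientation: [-3.14, -0.007, 0.002]
ft_force: [-0.7, 0.1, 0.2]
width: 87.8
```

```bash
python3 - <<'E'
from h import *
plan(457,-327,250,-90); C=cam('wrist')
im=get_image('wrist'); np.save('m_W.npy',C[2]); cv2.imwrite('pics/m_w.png',im)
for n in ['gauge','gauge_grip','stand']:
    print(n,[(q['conf'],np.array(q['location'])) for q in place_of('wrist',n)[:3]])
plan(457,-327,250,-90)
cv2.imwrite('pics/m_z.png',cv2.resize(im[100:280,230:400],None,fx=3.3,fy=3.3,interpolation=cv2.INTER_CUBIC))
E
```

```text
t 13.5667 tcp [ 458.2914 -318.1117  249.6565] yang -89.72810432062118 q [-0.6283  0.3104  1.7676  0.0004  1.0652  0.9376] w 87.77895097066215 f [-0.7134  0.1     0.2091]
delta m [-0.0013  0.0089 -0.0004] roll 0.004745474827107176 tilt [-0.0011  0.0012]
gauge [(0.86, array([ 457.5, -325.7,   45.6]))]
gauge_grip []
stand [(0.6, array([ 459.8, -325.7,    0.9]))]
t 13.7667 tcp [ 458.9013 -318.3827  250.3627] yang -89.67194442789196 q [-0.6279  0.3099  1.7665  0.0001  1.0652  0.9371] w 87.98546135593473 f [-0.1522  0.4596 -0.3202]
delta m [-0.002   0.0086  0.0004] roll 0.005725649862799004 tilt [0.     0.0001]
```

View pics/m_w.png

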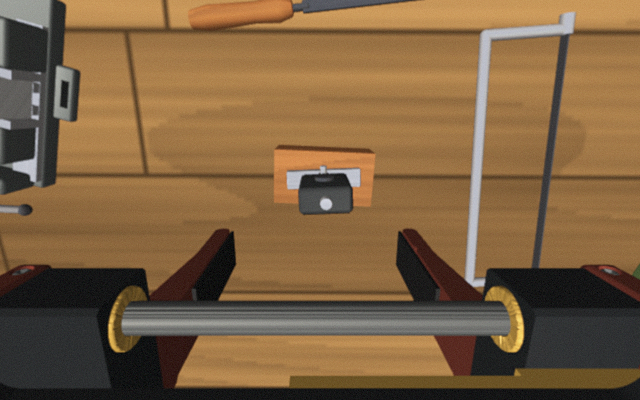

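View pics/m_z.png

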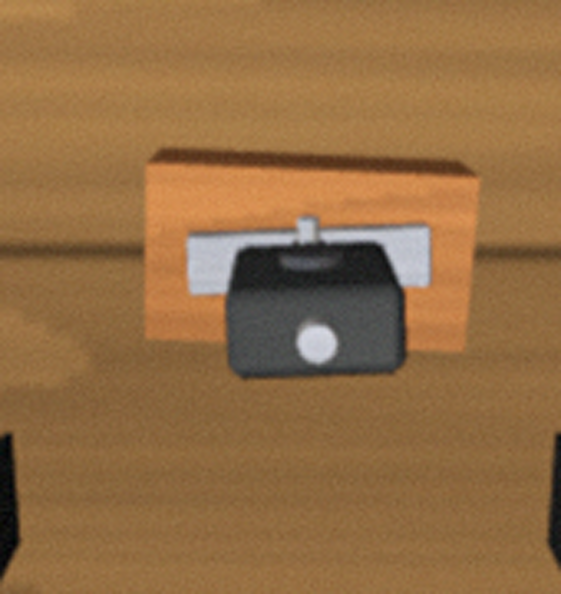

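```bash
python3 - <<'E'
from h import *
c=calibration('wrist'); C=(c['intrinsics'],c['distortion'],np.load('m_W.npy'))
f=lambda q: np.atleast_2d(np.array(q,float))/3.3+[230,100]-0.35
for q,z in [([[188,237],[430,226],[188,296],[430,288]],55),([[146,165],[478,177],[146,338],[466,351]],45)]:
    P=back(C,f(q),z);print(P);y=P[0]-P[1];y2=P[2]-P[3]
    print([np.degrees(np.arctan2(-v[0],v[1])) for v in (y,y2)],np.linalg.norm(y),np.linalg.norm(P[0]-P[2]),P.mean(0))
print('cap',back(C,f([317,343]),148))
P=back(C,f([[230,292],[405,289],[232,372],[402,370]]),139);print(P,P.mean(0));y=P[2]-P[3];print(np.degrees(np.arctan2(-y[0],y[1])))
E
```

```text
[[ 464.5662 -286.9135   55.    ]
 [ 468.5994 -365.5127   55.    ]
 [ 444.7511 -286.5339   55.    ]
 [ 447.89   -366.3859   55.    ]]
[np.float64(2.937502601900625), np.float64(2.2510869690683055)] 78.70261523966175 19.81874073907901 [ 456.4516 -326.3365   55.    ]
[[ 486.5748 -272.6588   45.    ]
 [ 483.1858 -382.0353   45.    ]
 [ 427.2121 -270.8894   45.    ]
 [ 423.1137 -381.1589   45.    ]]
[np.float64(-1.7747480712073591), np.float64(-2.1285261967499616)] 109.4290155876849 59.38910322156353 [ 455.0216 -326.6856   45.    ]
cap [[ 456.8843 -326.2736  148.    ]]
[[ 467.3268 -304.7093  139.    ]
 [ 468.3244 -348.2989  139.    ]
 [ 446.3359 -305.0399  139.    ]
 [ 447.1006 -348.2954  139.    ]] [ 457.2719 -326.5859  139.    ]
1.0129248625392082
```

```bash
python3 -c "
from h import *
plan(456.8,-326.4,108,-88)"
```

```text
t 13.7667 tcp [ 458.9013 -318.3827  250.3627] yang -89.67194442789196 q [-0.6279  0.3099  1.7665  0.0001  1.0652  0.9371] w 87.98546135593473 f [-0.1522  0.4596 -0.3202]
delta m [-0.0022  0.008   0.1424] roll -0.029180935177087586 tilt [0.     0.0001]
```

Call:
{"fn": "move_arm", "kwargs": {
  "deltas": [
    [0, -0.002, 0.008, 0.025, -0.029],
    [0, -0.002, 0.008, 0.06, -0.029],
    [0, -0.002, 0.008, 0.095, -0.029],
    [0, -0.002, 0.008, 0.125, -0.029],
    [0, -0.002, 0.008, 0.1415, -0.029]
  ]
}}

```text
t: 14.18
ee_pos: [455.4, -325.8, 105.7]
orientation: [-3.139, -0.053, 0.005]
ft_force: [-0.1, 0.2, -0.2]
width: 88.0
```

Call:
{"fn": "move_arm", "kwargs": {
  "deltas": [
    [0, 0, 0, 0, 0],
    [0, 0, 0, 0, 0],
    [0, 0, 0, 0, 0],
    [0, 0, 0, 0, 0],
    [0, 0, 0, 0, 0]
  ]
}}

```text
t: 14.6
ee_pos: [457.5, -328.2, 110.4]
orientation: [3.139, 0.052, 0.004]
ft_force: [0.5, 0.1, 0.7]
width: 87.7
```

```bash
python3 - <<'E'
from h import *
plan(456.8,-326.4,108,-88)
C=cam('wrist');im=get_image('wrist'); np.save('n_W.npy',C[2]); cv2.imwrite('pics/n_z.png',cv2.resize(im[100:310,200:440],None,fx=2.5,fy=2.5,interpolation=cv2.INTER_CUBIC))
E
```

```text
t 14.6 tcp [ 457.4904 -328.1903  110.3818] yang -88.10849982492503 q [-0.6434  0.5092  1.8483 -0.      0.7813  0.8944] w 87.69489249706741 f [0.4547 0.0713 0.7406]
delta m [-0.0006 -0.0018  0.0024] roll -0.0018936791827794887 tilt [ 0.0023 -0.0017]
```

View pics/n_z.png

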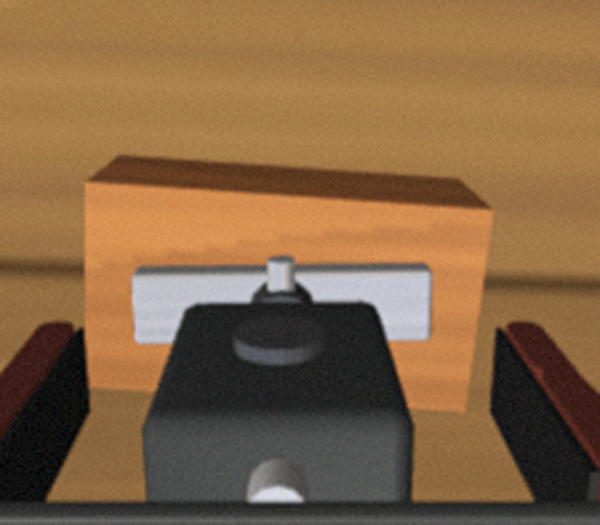

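Call:
{"fn": "move_arm", "kwargs": {
  "deltas": [
    [0, 0, -0.001, 0.001, -0.014],
    [0, 0, -0.001, 0.001, -0.014],
    [0, 0, -0.001, 0.001, -0.014],
    [0, 0, -0.001, 0.001, -0.014],
    [0, 0, -0.001, 0.001, -0.014]
  ]
}}

```text
t: 15.07
ee_pos: [456.6, -326.7, 107.8]
orientation: [3.141, 0.073, 0.0]
ft_force: [0.9, -1.2, 0.2]
width: 87.6
```

```bash
python3 - <<'E'
from h import *
plan(456.8,-326.4,108,-87.3)
E
```

```text
t 15.0667 tcp [ 456.5516 -326.7271  107.7852] yang -87.32742015583656 q [-0.6424  0.5124  1.851   0.      0.7782  0.8818] w 87.55522076672445 f [ 0.8733 -1.1708  0.2007]
delta m [ 0.0003 -0.0003 -0.0002] roll -0.0004785720007582666 tilt [ 0. -0.]
```

Aligned and level. Closing.

Call:
{"fn": "move_arm", "kwargs": {
  "deltas": [
    [255, 0, -0.0003, 0, 0],
    [255, 0, -0.0003, 0, 0],
    [255, 0, -0.0003, 0, 0],
    [255, 0, -0.0003, 0, 0],
    [255, 0, -0.0003, 0, 0]
  ]
}}

```text
t: 15.48
ee_pos: [456.5, -326.4, 107.7]
orientation: [-3.141, -0.073, 0.0]
ft_force: [0.2, 0.3, 1.4]
width: 58.1
```

Call:
{"fn": "move_arm", "kwargs": {
  "deltas": [
    [255, 0, 0, 0, 0],
    [255, 0, 0, 0, 0],
    [255, 0, 0, 0, 0],
    [255, 0, 0, 0, 0],
    [255, 0, 0, 0, 0]
  ]
}}

```text
t: 15.9
ee_pos: [456.6, -326.4, 107.8]
orientation: [3.141, 0.074, 0.0]
ft_force: [-0.1, -0.2, 0.2]
width: 45.8
```

```bash
python3 - <<'E'
from h import *
plan(456.8,-326.4,108,-87.3)
E
```

```text
t 15.9 tcp [ 456.5572 -326.3989  107.756 ] yang -87.31767262921751 q [-0.6419  0.5123  1.8514 -0.      0.7779  0.8821] w 45.84721375819493 f [-0.0793 -0.2271  0.2131]
delta m [ 0.0002  0.     -0.0002] roll -0.00030844556732978007 tilt [ 0. -0.]
```

Call:
{"fn": "move_arm", "kwargs": {
  "deltas": [
    [255, 0, 0, -0.01, 0],
    [255, 0, 0, -0.03, 0],
    [255, 0, 0, -0.06, 0],
    [255, 0, 0, -0.095, 0],
    [255, 0, 0, -0.125, 0]
  ]
}}

```text
t: 16.32
ee_pos: [456.3, -326.2, 234.9]
orientation: [-3.141, -0.073, 0.0]
ft_force: [0.2, -1.6, -1.3]
width: 46.0
```

```bash
python3 - <<'E'
from h import *
plan(553.9,40.1,230,-104.5)
cv2.imwrite('pics/o_w.png',get_image('wrist'))
E
```

```text
t 16.3167 tcp [ 456.3309 -326.2266  234.8962] yang -87.32185057462273 q [-0.6419  0.3319  1.7747  0.      1.0351  0.8822] w 45.97588094178562 f [ 0.2257 -1.6492 -1.3494]
delta m [ 0.1146 -0.3614  0.0049] roll 0.29981526687240556 tilt [-0.0001  0.0001]
```

View pics/o_w.png

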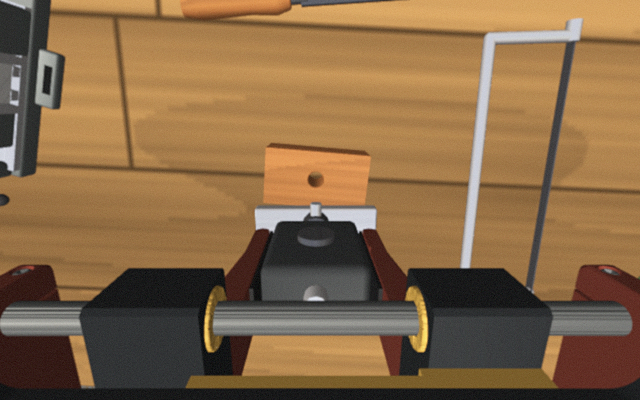

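Call:
{"fn": "move_arm", "kwargs": {
  "deltas": [
    [255, 0.006, -0.018, 0, 0.02],
    [255, 0.015, -0.048, 0, 0.06],
    [255, 0.026, -0.083, 0.001, 0.1],
    [255, 0.037, -0.118, 0.002, 0.14],
    [255, 0.048, -0.153, 0.003, 0.18]
  ]
}}

```text
t: 16.78
ee_pos: [497.2, -169.9, 230.1]
orientation: [-3.134, 0.214, -0.0]
ft_force: [1.2, -0.6, -2.3]
width: 46.0
```

```bash
python3 - <<'E'
from h import *
plan(553.9,40.1,230,-104.5)
E
```

```text
t 16.7833 tcp [ 497.1764 -169.8867  230.111 ] yang -97.8005501489559 q [-0.352   0.2859  1.8549  0.0001  1.0007  1.3549] w 46.033413710441195 f [ 1.1875 -0.5873 -2.3122]
delta m [ 0.0277 -0.2157  0.0001] roll 0.11692745797296335 tilt [0.0002 0.    ]
```

Call:
{"fn": "move_arm", "kwargs": {
  "deltas": [
    [255, 0.005, -0.037, 0, 0.02],
    [255, 0.01, -0.074, 0, 0.04],
    [255, 0.015, -0.111, 0, 0.06],
    [255, 0.02, -0.148, 0, 0.085],
    [255, 0.024, -0.18, 0, 0.11]
  ]
}}

```text
t: 17.2
ee_pos: [545.1, 6.2, 230.2]
orientation: [-3.118, 0.382, -0.0]
ft_force: [-0.3, -0.1, -2.3]
width: 45.8
```

```bash
python3 - <<'E'
from h import *
plan(553.9,40.1,230,-104.5)
E
```

```text
t 17.2 tcp [545.1222   6.1953 230.1557] yang -103.97283814740206 q [-0.0106  0.3146  1.813   0.0002  1.0138  1.804 ] w 45.772110109408985 f [-0.2655 -0.147  -2.2858]
delta m [ 0.0003 -0.035   0.0002] roll 0.009200710018747112 tilt [0.0002 0.0002]
```

Call:
{"fn": "move_arm", "kwargs": {
  "deltas": [
    [255, 0, -0.018, 0, 0.005],
    [255, 0, -0.027, 0, 0.005],
    [255, 0, -0.032, 0, 0.005],
    [255, 0, -0.032, 0, 0.005],
    [255, 0, -0.032, 0, 0.005]
  ]
}}

```text
t: 17.62
ee_pos: [552.4, 34.1, 229.7]
orientation: [3.117, -0.389, -0.001]
ft_force: [0.2, 0.4, -1.5]
width: 46.0
```

```bash
python3 - <<'E'
from h import *
plan(553.9,40.1,230,-104.5)
C=cam('wrist');im=get_image('wrist');np.save('p_W.npy',C[2]); cv2.imwrite('pics/p_w.png',im)
plan(553.9,40.1,230,-104.5)
E
```

```text
t 17.6167 tcp [552.4039  34.1136 229.7091] yang -104.2384316372347 q [ 0.0404  0.3276  1.795  -0.0004  1.0195  1.8599] w 46.004735774610346 f [ 0.2037  0.3873 -1.5457]
delta m [-0.     -0.0062 -0.0003] roll 0.004565229149305472 tilt [-0.0005 -0.0004]
t 17.6667 tcp [552.3981  33.845  229.72  ] yang -104.2729669654938 q [ 0.0399  0.3275  1.7951 -0.0004  1.0194  1.86  ] w 45.5641951132638 f [-0.3926 -0.1081 -1.8852]
delta m [-0.0001 -0.0064 -0.0003] roll 0.0039624739629272 tilt [-0.0004 -0.0003]
```

View pics/p_w.png

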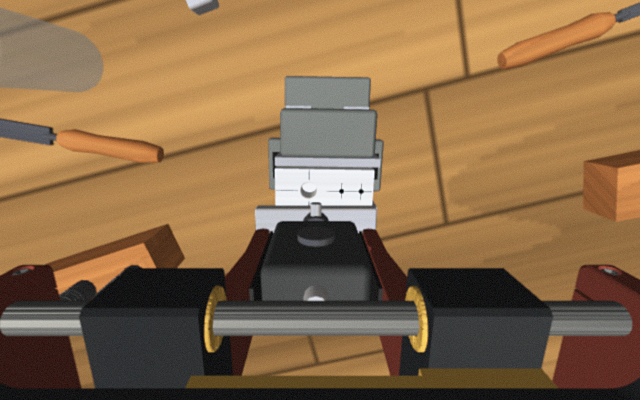

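```bash
python3 - <<'E'
from h import *
im=cv2.imread('pics/p_w.png')
cv2.imwrite('pics/p_z.png',cv2.resize(im[145:245,245:390],None,fx=5,fy=5,interpolation=cv2.INTER_CUBIC))
E
```

```text
(no output)
```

View pics/p_z.png

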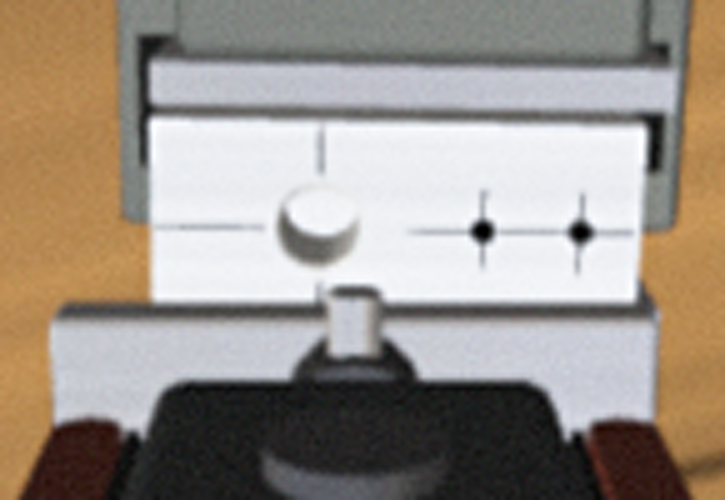

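```bash
python3 - <<'E'
from h import *
c=calibration('wrist'); C=(c['intrinsics'],c['distortion'],np.load('p_W.npy'))
f=lambda q: np.atleast_2d(np.array(q,float))/5+[245,145]-0.4
print('bore',back(C,f([318,225]),88))
for q in ([[155,226.5],[632,233]],[[148,117],[647,124]]):
    P=back(C,f(q),88); y=P[0]-P[1]; print(P,np.linalg.norm(y),'yaxis ang',np.degrees(np.arctan2(y[1],y[0])))
# foot bar front top edge at z = TCP-62.76+10 
P=back(C,f([[60,305],[655,305]]),229.71-52.8); print(P,np.linalg.norm(P[0]-P[1])); y=P[0]-P[1];print(np.degrees(np.arctan2(y[1],y[0])),P.mean(0))
E
```

```text
bore [[554.0626  40.545   88.    ]]
[[561.1807  69.765   88.    ]
 [538.3219 -15.2978  88.    ]] 88.08071880521182 yaxis ang 74.95834279167725
[[581.1612  65.3052  88.    ]
 [557.6811 -22.0365  88.    ]] 90.44277870676925 yaxis ang 74.95291325189511
[[573.4435  68.1519 176.91  ]
 [554.4636  -6.6479 176.91  ]] 77.17025469606389
75.76213866410336 [563.9535  30.752  176.91  ]
```

```bash
python3 - <<'E'
from h import *
plan(553.6,40.4,195,-105)
E
```

```text
t 17.6667 tcp [552.3981  33.845  229.72  ] yang -104.2729669654938 q [ 0.0399  0.3275  1.7951 -0.0004  1.0194  1.86  ] w 45.5641951132638 f [-0.3926 -0.1081 -1.8852]
delta m [-0.0004 -0.0067  0.0347] roll 0.012689120222898847 tilt [-0.0004 -0.0003]
```

Call:
{"fn": "move_arm", "kwargs": {
  "deltas": [
    [255, -0.0004, -0.003, 0.006, 0.012],
    [255, -0.0004, -0.0067, 0.014, 0.012],
    [255, -0.0004, -0.0067, 0.024, 0.012],
    [255, -0.0004, -0.0067, 0.031, 0.012],
    [255, -0.0004, -0.0067, 0.0345, 0.012]
  ]
}}

```text
t: 18.08
ee_pos: [553.0, 41.3, 193.3]
orientation: [3.114, -0.408, -0.004]
ft_force: [-0.1, -1.1, -2.6]
width: 46.0
```

Call:
{"fn": "move_arm", "kwargs": {
  "deltas": [
    [255, 0, 0, 0, 0],
    [255, 0, 0, 0, 0],
    [255, 0, 0, 0, 0],
    [255, 0, 0, 0, 0],
    [255, 0, 0, 0, 0]
  ]
}}

```text
t: 18.5
ee_pos: [554.2, 41.6, 195.6]
orientation: [-3.115, 0.408, -0.001]
ft_force: [0.7, -0.4, -2.4]
width: 45.7
```

```bash
python3 - <<'E'
from h import *
plan(553.6,40.4,150.8,-105)
C=cam('wrist');im=get_image('wrist');np.save('q_W.npy',C[2]); cv2.imwrite('pics/q_z.png',cv2.resize(im[130:290,225:405],None,fx=3.6,fy=3.6,interpolation=cv2.INTER_CUBIC))
plan(553.6,40.4,150.8,-105)
E
```

```text
t 18.5 tcp [554.2312  41.5577 195.6444] yang -104.9069584232012 q [ 0.0534  0.3748  1.8169 -0.      0.9492  1.8844] w 45.71318578574977 f [ 0.6856 -0.3803 -2.4431]
delta m [-0.0003  0.0013  0.0448] roll 0.0016238818563859192 tilt [0.0007 0.    ]
t 18.55 tcp [554.2149  41.5613 195.6233] yang -104.90812191052703 q [ 0.0534  0.3748  1.8169 -0.      0.9492  1.8844] w 45.915925705981074 f [-0.0768  0.034  -2.3824]
delta m [-0.0003  0.0013  0.0448] roll 0.0016035751717452806 tilt [0.0007 0.    ]
```

View pics/q_z.png

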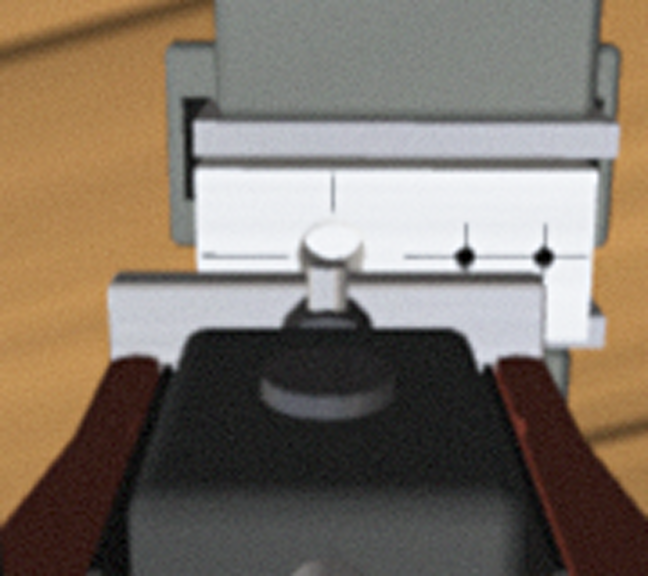

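Call:
{"fn": "move_arm", "kwargs": {
  "deltas": [
    [255, 0, 0.0013, 0.005, 0],
    [255, 0, 0.0013, 0.012, 0],
    [255, 0, 0.0013, 0.02, 0],
    [255, 0, 0.0013, 0.027, 0],
    [255, 0, 0.0013, 0.032, 0]
  ]
}}

```text
t: 18.97
ee_pos: [553.0, 40.3, 161.8]
orientation: [3.115, -0.408, -0.003]
ft_force: [-0.4, 0.7, -2.1]
width: 45.8
```

Call:
{"fn": "move_arm", "kwargs": {
  "deltas": [
    [255, 0, 0, 0, 0],
    [255, 0, 0, 0.002, 0],
    [255, 0, 0, 0.004, 0],
    [255, 0, 0, 0.005, 0],
    [255, 0, 0, 0.005, 0]
  ]
}}

```text
t: 19.38
ee_pos: [553.7, 40.3, 158.2]
orientation: [-3.115, 0.407, -0.0]
ft_force: [-0.1, 1.0, -2.2]
width: 45.9
```

```bash
python3 - <<'E'
from h import *
plan(553.6,40.4,150.8,-105)
C=cam('wrist');im=get_image('wrist');np.save('r_W.npy',C[2]); cv2.imwrite('pics/r_z.png',cv2.resize(im[130:290,225:405],None,fx=3.6,fy=3.6,interpolation=cv2.INTER_CUBIC))
plan(553.6,40.4,150.8,-105)
E
```

```text
t 19.3833 tcp [553.6793  40.3225 158.2003] yang -104.9055567111943 q [0.0513 0.4273 1.8416 0.     0.8727 1.8822] w 45.86804393023939 f [-0.0929  1.0214 -2.2009]
delta m [-0.0001 -0.0001  0.0074] roll 0.001648346346071482 tilt [0. 0.]
t 19.4333 tcp [553.7201  40.3157 158.3488] yang -104.90719009632743 q [ 0.0512  0.4271  1.8415 -0.      0.8729  1.8822] w 45.86358744997735 f [ 0.1785  0.2306 -2.2429]
delta m [-0.0001 -0.0001  0.0075] roll 0.001619838397544946 tilt [0.0001 0.    ]
```

View pics/r_z.png

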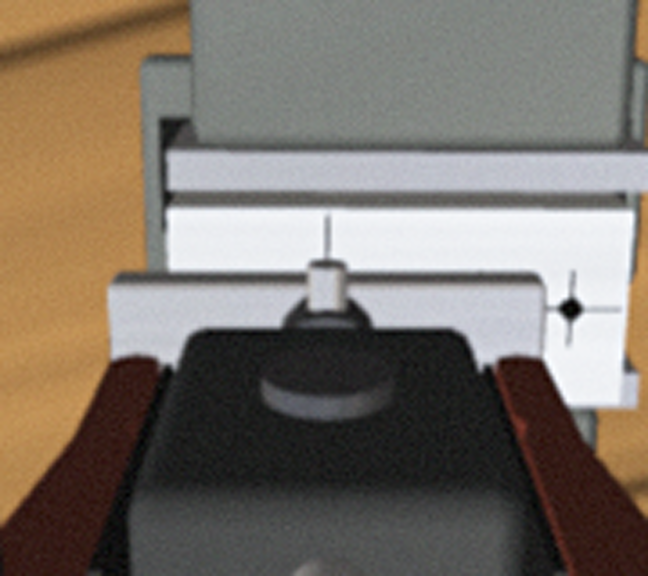

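```bash
python3 - <<'E'
from h import *
c=calibration('wrist'); C=(c['intrinsics'],c['distortion'],np.load('r_W.npy'))
f=lambda q: np.atleast_2d(np.array(q,float))/3.6+[225,130]-0.37
a=np.radians(-15); ex=np.array([np.cos(a),np.sin(a),0])
P=back(C,f([327,276]),105.5)[0]; Q=back(C,f([327,208]),88)[0]; B=np.array([554,40.4,0])
print('foot front',(P-B)@ex,'(10)','block front',(Q-B)@ex,'(20)','tcp',(tcp()[2]-B)@ex)
E
```

```text
foot front 11.307950964699515 (10) block front 19.588748367237667 (20) tcp -0.24859181303162872
```

Call:
{"fn": "move_arm", "kwargs": {
  "deltas": [
    [255, 0, 0, 0.0015, 0.0015],
    [255, 0, 0, 0.003, 0.0015],
    [255, 0, 0, 0.0045, 0.0015],
    [255, 0, 0, 0.0055, 0.0015],
    [255, 0, 0, 0.006, 0.0015]
  ]
}}

```text
t: 19.85
ee_pos: [553.9, 40.3, 152.3]
orientation: [-3.115, 0.41, -0.001]
ft_force: [0.9, 0.6, -0.7]
width: 45.7
```

Call:
{"fn": "move_arm", "kwargs": {
  "deltas": [
    [255, 0, 0, 0, 0],
    [255, 0, 0, 0, 0],
    [255, 0, 0, 0, 0]
  ]
}}

```text
t: 20.1
ee_pos: [553.8, 40.3, 152.4]
orientation: [-3.115, 0.41, -0.001]
ft_force: [0.3, 0.8, -0.9]
width: 45.9
```

Call:
{"fn": "move_arm", "kwargs": {
  "deltas": [
    [255, 0, 0, 0.0005, 0],
    [255, 0, 0, 0.001, 0],
    [255, 0, 0, 0.001, 0],
    [255, 0, 0, 0.001, 0]
  ]
}}

```text
t: 20.43
ee_pos: [553.7, 40.3, 151.2]
orientation: [-3.115, 0.41, -0.0]
ft_force: [1.8, 0.7, -0.8]
width: 46.1
```

Call:
{"fn": "move_arm", "kwargs": {
  "deltas": [
    [255, 0, 0, 0.0004, 0],
    [255, 0, 0, 0.0004, 0],
    [255, 0, 0, 0.0004, 0]
  ]
}}

```text
t: 20.68
ee_pos: [553.7, 40.3, 150.9]
orientation: [3.115, -0.41, 0.0]
ft_force: [-0.1, -0.8, -1.0]
width: 45.6
```

Call:
{"fn": "move_arm", "kwargs": {
  "deltas": [
    [255, 0, 0, 0.0004, 0],
    [255, 0, 0, 0.0004, 0],
    [255, 0, 0, 0.0004, 0]
  ]
}}

```text
t: 20.93
ee_pos: [553.7, 40.3, 150.7]
orientation: [3.115, -0.41, 0.0]
ft_force: [-0.5, 0.2, 4.1]
width: 46.2
```

Call:
{"fn": "move_arm", "kwargs": {
  "deltas": [
    [255, 0, 0, 0.0004, 0],
    [255, 0, 0, 0.0004, 0],
    [255, 0, 0, 0.0004, 0]
  ]
}}

```text
t: 21.18
ee_pos: [553.7, 40.3, 150.7]
orientation: [3.115, -0.41, 0.0]
ft_force: [-1.4, -0.4, 7.4]
width: 45.6
```

Call:
{"fn": "move_arm", "kwargs": {
  "deltas": [
    [255, 0, 0, 0.0001, 0],
    [255, 0, 0, 0.0001, 0],
    [255, 0, 0, 0.0001, 0],
    [255, 0, 0, 0.0001, 0],
    [255, 0, 0, 0.0001, 0]
  ]
}}

```text
t: 21.6
ee_pos: [553.7, 40.3, 150.7]
orientation: [3.115, -0.41, 0.0]
ft_force: [-3.4, -0.0, 9.4]
width: 46.1
```

```bash
python3 - <<'E'
from h import *
plan(553.6,40.4,150.7,-105)
C=cam('wrist');im=get_image('wrist'); cv2.imwrite('pics/s_z.png',cv2.resize(im[130:290,225:405],None,fx=3.6,fy=3.6,interpolation=cv2.INTER_CUBIC))
s=get_image('scene');cv2.imwrite('pics/s_s.png',cv2.resize(s[140:240,200:460],None,fx=3,fy=3,interpolation=cv2.INTER_CUBIC))
for c in('scene','wrist'):
  for n in ['gauge','plug']: print(c,n,[(q['conf'],np.array(q['location'])) for q in place_of(c,n)[:2]])
f=lambda q: np.atleast_2d(np.array(q,float))/3.6+[225,130]-0.37
for k in range(3): print(get_obs()['ft_force'])
np.save('s_W.npy',C[2]); print(get_obs()['t'])
E
```

```text
t 21.6 tcp [553.6824  40.2745 150.7076] yang -104.99517606916885 q [ 0.0512  0.4384  1.8458 -0.0001  0.8573  1.8838] w 46.06466961788028 f [-3.3998 -0.0179  9.3719]
delta m [-0.0001 -0.0001  0.    ] roll 8.419347589204891e-05 tilt [ 0.0002 -0.    ]
scene gauge [(0.68, array([554.8,  39.8,  91.5])), (0.48, array([495.8, 372.7,  38.9]))]
scene plug [(0.48, array([497.3, 309.7,  43.8]))]
wrist gauge [(0.58, array([554.5,  43.4,  86.9]))]
wrist plug []
[-2.5657 -0.8191  9.0727]
[-2.5657 -0.8191  9.0727]
[-2.5657 -0.8191  9.0727]
21.9
```

View pics/s_z.png

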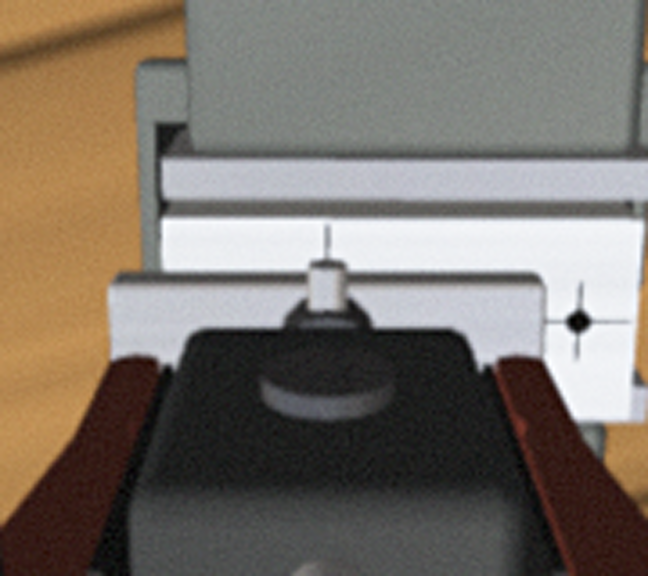

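View pics/s_s.png

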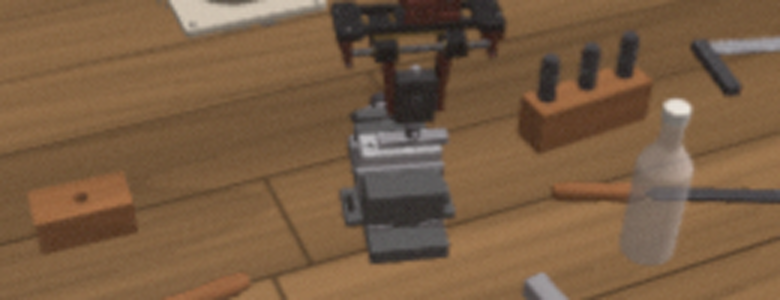

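```bash
python3 -c "
from workcell import *
print(close_job()); o=get_obs(); print(o['t'],o['ft_force'],o['ee_pos'],o['width'])"
```

```text
the job is handed in; nothing more can be done
None
the job is handed in; nothing more can be done
```

I handed the job in at about 22 s of the 61 s. The plug gauge hangs in the middle notch of the rack. The depth gauge is held on the block with its plunger down the bore. `close_job()` gave no verdict, so everything below rests on my own last checks.

**Plug gauge:** It came out of the bore and went into the notch with no side force to speak of. Its shoulder met the rack top at about 10 N, and I let go and lifted away. The last scene picture shows it upright between its two neighbours. The network put it at about (497, 310), against a measured notch at (498, 309).

**Depth gauge:**
- **Position:** The tool centre was at (553.7, 40.3), against a measured bore at (554.0, 40.4).
- **Alignment:** The tool was turned to −105.0°, against a block line of −105.0°, with a tilt below 0.001 rad.
- **Seating:** The foot met the block at the expected height, within about 0.1 mm. The rise of about 1.3 N just before contact matched the plunger's spring, but I could not read the plunger's travel directly.
- **Press force:** The wrist read about +9.1 N. Adding back about 2.2 N for the gauge's weight gives roughly 11 N on the block, and the reading was steady.
- **Grip:** The fingers were still closed on the housing at 46 mm.

**Checks that disagreed:** One measurement from the wrist camera put the foot about 1.3 mm further along the block's x axis than the tool position suggests. The wrist network's place for the gauge was about 3 mm off in y. Both are within the 6 mm allowed and near the accuracy of the cameras and networks, so I did not correct for them.

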